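# Load the degreasing pot and lock its safety lid

### The arm

A 6-joint arm with a two-finger parallel gripper is mounted at the origin on the work surface. World frame = base frame: x ahead of the robot, y to its left, z up, the work surface at z = 0. Lengths are in mm, angles in rad, forces in N, time in s.
With the tool pointing down it reaches from about 350 to 875 mm from the base axis. Payload 4.2 kg.
Tool frame: the origin (TCP) lies between the finger pads; the fingertips stand 11 mm ahead of it and the grasp point (between the pads) lies 8 mm behind it; z points along the fingers, y is the direction in which the jaws open and shut (so a half turn about z gives the same grasp; the last joint's range is limited). The gripper opens to 85 mm and grips with 20 to 120 N. Pads are 22 mm wide; open, the fingers measure 114 mm over their backs; the gripper's body (76 mm by 85 mm) begins 54 mm behind the grasp point. The pads swing forward as they close: fully open they stand 13 mm farther back than shut.
Start: joints at [-0.854, 0.385, 0.008, 0, -1.194, -0.259], TCP at [276.246, -560.613, 242.312] pointing down, gripper open.
Joint ranges: [-3.14, 3.14], [-1.21, 2.06], [-1.07, 1.41], [-3.16, 2.05], [-2.99, -0.16], [-3.1, 3.1]. Speed limits (rad/s): [2.79, 2.79, 3.14, 3.14, 3.14, 3.14].

### API

Orientations are given as a unit quaternion [x, y, z, w].
In Python, from bench import * gives the robot as it stands.
- The arm moves only by the tool servo_tool, never from a script. Its argument "rows" is a list of rows, each a list of 7 numbers: the opening, from 0 (shut) to 1 (fully open), then the shift along the tool's x, y, z in cm, then the turn, a rotation vector about the tool's x, y, z in degrees. A call has 1 to 12 rows; each row shifts and turns the commanded pose from where the row before left it, along the tool's axes as they then stand; what a row does not reach is not made up. A row lasts 1/10 s, in which the tool goes at most 50 mm and 8.59 degrees, less where a joint would pass 70% of its speed; a pose out of reach is approached as far as the arm can. A call is refused whole if a number of a shift passes 5 or a number of a turn 8.59, either way. A call with a gripper value outside its range is refused whole. The fingers move at their own pace and stop on an object; the grip force is fixed at half the most. Time passes only in rows, so rows that do not move let the fingers close. It gives the time, the measured TCP pose, the force and the opening at its end, in the units of the state.
- read_state(): the state, without advancing time (a new reading comes with each control period).
- get_image(name): name is "scene" or "top" or "wrist"; returns a dict with "image" (400x640x3 uint8, red, green, blue), "mtx" (3x3 intrinsics, pixels), "extrinsics" (4x4, takes a point from camera to world coordinates). Camera axes: x right, y up, looking along -z (the intrinsics and any distortion apply to the point x, -y, -z); pixel columns grow to the right and rows downward; lengths in mm; the calibration is good to about 2 mm. The wrist camera is an equidistant fisheye: a pixel r from the principal point sees the ray r / f radians off the axis. A picture is of the moment at which its call begins. There is no depth.
- job_done(): hands the job in, once; it reports no verdict.
The state is a dict: "clock": time; "joints": joint angles; "joint_vel": joint speeds; "joint_efforts": joint torques, N m; "position": TCP position; "ee_rot": TCP orientation; "contact_force": force on the tool from outside, world axes, zero at the start; "wrist_torque": the same for the moment, N m; "gripper_width": finger opening in mm.
Only numpy, scipy, OpenCV 4.12 (cv2) and the standard library are available. Lean on these libraries where they do the work, as an engineer would, in place of code of your own. Each camera call takes 0.05 s, during which the arm holds its last target. There are 200 camera calls.

### The job

Open the red degreasing pot: its safety lid only turns while it is pressed down firmly, and then unlocks counter-clockwise. Lay the lid flat on the bench, grip bar up, thread every copper rosette that is on the bench onto the spindle inside the pot, then put the lid back, press and turn it clockwise until it is locked again, and last of all throw the start lever right over. Leave the jar, the steel block and the hammer where they are.

Things in the scene. Friction and masses are not known exactly. Their poses are not given: they have to be found in the camera images.
- pot: Red round pot fixed on a grey 180 x 180 x 30 mm machine base. Origin on the pot's axis at bench level, z up. Outer diameter 156 mm, steel rim at 138 mm height, mouth 123 mm wide, inner floor at 36 mm. A 16 mm spindle stands on the axis. The rim's ledge is 6 mm thick; lid lugs pass down through its three slots and are turned 40 degrees clockwise, under the ledge, into three locking notches.
- spindle_top (a point): On the pot's axis, 126 mm above the bench: top of the spindle's sprung brass tip while the lid is locked. Uncovered, the tip stands 4 mm higher (130 mm); it can be pushed 11 mm below this point. The spring pushes up with about 6 N at the top, 8 N locked, 13 N at the bottom.
- pot_notch0 (a point): Middle of locking notch 0, -40 degrees round (counter-clockwise from above) from the pot's x axis, 64 mm from the axis, 126 mm high: the underside of a locked lug lies here. Red line on the rim above it. A tooth 5 mm high hangs under the ledge between notch and slot; a stop ends clockwise turning 3 degrees past the notch.
- pot_notch1 (a point): Middle of locking notch 1, 80 degrees round (counter-clockwise from above) from the pot's x axis, 64 mm from the axis, 126 mm high: the underside of a locked lug lies here. Red line on the rim above it. A tooth 5 mm high hangs under the ledge between notch and slot; a stop ends clockwise turning 3 degrees past the notch.
- pot_notch2 (a point): Middle of locking notch 2, 200 degrees round (counter-clockwise from above) from the pot's x axis, 64 mm from the axis, 126 mm high: the underside of a locked lug lies here. Red line on the rim above it. A tooth 5 mm high hangs under the ledge between notch and slot; a stop ends clockwise turning 3 degrees past the notch.
- pot_slot0 (a point): Middle of slot 0, 0 degrees round from the pot's x axis, 64 mm from the axis, at 126 mm height: a lug can pass up and down here. The slot is 22 mm wide, a green line on either side of it on the rim. A stop ends counter-clockwise turning 3 degrees past its middle.
- pot_slot1 (a point): Middle of slot 1, 120 degrees round from the pot's x axis, 64 mm from the axis, at 126 mm height: a lug can pass up and down here. The slot is 22 mm wide, a green line on either side of it on the rim. A stop ends counter-clockwise turning 3 degrees past its middle.
- pot_slot2 (a point): Middle of slot 2, 240 degrees round from the pot's x axis, 64 mm from the axis, at 126 mm height: a lug can pass up and down here. The slot is 22 mm wide, a green line on either side of it on the rim. A stop ends counter-clockwise turning 3 degrees past its middle.
- lid: Black round safety lid, 117 mm wide, 8 mm thick, about 0.25 kg, flat underneath; loose, at first locked in the pot's mouth with its underside at 126 mm. Origin at the centre of the underside, z up. To release: press it down 6 to 11 mm (about 12 N), keep it pressed, turn it 40 degrees counter-clockwise until its lugs stand in the slots, lift. To lock: see lid_lug0.
- lid_grip (a point): Middle of the lid's yellow grip bar, 26 mm above the lid's underside. The bar is 70 mm long (along the lid's x axis), 16 mm wide and stands 28 mm above the lid's top, from 8 to 36 mm above the underside.
- lid_lug0 (a point): Under lug 0, 64 mm from the lid's centre on its x axis. Three yellow lugs (14 wide, 6 thick, flush with the underside, to 67 mm from the centre) at 0, 120, 240 degrees, each with a yellow mark on the lid's top. To lock: lugs into the slots (any of the three ways), press the underside to 115-119 mm, turn 40 degrees clockwise, let it rise into the notches.
- rosette0: Copper rosette lying on the bench, petals down: a hub tube of 34 mm outer and 22 mm inner diameter, 18 mm high, with a flower of eight petals, 60 mm across and 4 mm thick, round its foot; 80 g. Origin at the centre of its underside, z along the bore. From start to start some are absent.
- rosette1: Copper rosette lying on the bench, petals down: a hub tube of 34 mm outer and 22 mm inner diameter, 18 mm high, with a flower of eight petals, 60 mm across and 4 mm thick, round its foot; 80 g. Origin at the centre of its underside, z along the bore. From start to start some are absent.
- rosette2: Copper rosette lying on the bench, petals down: a hub tube of 34 mm outer and 22 mm inner diameter, 18 mm high, with a flower of eight petals, 60 mm across and 4 mm thick, round its foot; 80 g. Origin at the centre of its underside, z along the bore. From start to start some are absent.
- rosette3: Copper rosette lying on the bench, petals down: a hub tube of 34 mm outer and 22 mm inner diameter, 18 mm high, with a flower of eight petals, 60 mm across and 4 mm thick, round its foot; 80 g. Origin at the centre of its underside, z along the bore. From start to start some are absent.
- start_base: Grey 70 x 50 x 25 mm switch box of the start lever, fixed to the bench. Origin under its centre; the lever swings towards its x axis.
- start (a joint): Start lever angle, 0 (leaning to the box's -x side, off) to 1.0 rad (leaning to +x, on); light friction, stays where it is left. The pivot is 22 mm above the bench over the box's centre; the arm is 80 mm long, 10 mm thick.
- start_tip (a point): Centre of the 26 mm red ball at the end of the start lever.
- polish_jar: Green glass jar with a steel cap, 64 mm in diameter, 85 mm high; not part of the job. Origin under its centre.
- bench_block: Steel block 65 x 65 x 22 mm; not part of the job. Origin under its centre.
- hammer: Hammer, 240 mm long, lying along its x axis; not part of the job.
There are look-alikes about, which are no part of the job. What is shaped like the start_base but blue or pink is not meant.

How it is judged (in metres and radians):
On the way, in this order (a step that is already met when the one before it is completed fails the run):
1. the lid is off the pot and lies flat on the bench, grip bar up (horizontal distance between lid and pot above 0.12 m and height (world z) of lid below 0.02 m and angle between lid's own z axis and vertical below 0.15 rad), for 0.2 s.
2. every rosette present is threaded on the spindle (horizontal distance between each of rosette0, rosette1, rosette2, rosette3 and pot below 0.01 m and z of each of rosette0, rosette1, rosette2, rosette3 in the frame of pot below 0.112 m), for 0.3 s.
3. the lid is back and locked ((distance between lid_lug0 and pot_notch0 below 0.008 m or distance between lid_lug0 and pot_notch1 below 0.008 m or distance between lid_lug0 and pot_notch2 below 0.008 m) and horizontal distance between lid and pot below 0.008 m and angle between lid's own z axis and vertical below 0.08 rad), for 0.3 s.
4. the start lever is thrown over (value of joint start above 0.85 rad), for 0.2 s.
At the end, for the whole second after the job is handed in: Every rosette present is on the spindle (within 10 mm of the pot's axis, origin below 112 mm over the pot's foot), the lid is level (0.08 rad), within 8 mm of the axis and its lug 0 within 8 mm of the middle of a notch, at rest; the start lever is past 0.85 rad (all of step 2 and all of step 3 and value of joint start above 0.85 rad and linear speed of lid below 0.03 m/s); the robot touches nothing.
It fails at once if the screw-top jar of polish is moved more than 3 cm (distance of polish_jar from where it was at the start of the episode above 0.03 m).
It fails at once if the steel bench block is moved more than 3 cm (distance of bench_block from where it was at the start of the episode above 0.03 m).
It fails at once if the hammer is moved more than 3 cm (distance of hammer from where it was at the start of the episode above 0.03 m).
Of rosette0, rosette1, rosette2, rosette3 only 2 to 4 are there at a start; the rules pass over those that are not, and their reading is None.
At some moment in a run one of rosette0, rosette1, rosette2, rosette3 may be knocked a few centimetres aside while the robot is not near it.
It also fails if it takes over 210 s, if anything falls off the work surface, if the arm or the gripper's body presses on something with over 40 N, if the wrist force passes 120 N, or if a joint passes its speed limit or range.

## Working session

There is one attempt and no reset: what is moved stays moved. The work goes in short steps, Python scripts to look and compute and a tool call to move; the robot and the scene stay as the last step left them, time stands still between calls to the robot, and variables do not carry over. Pictures are saved under pics/ and viewed, about 12 in all and at most 16, crops included, and the job is handed in when it is done.

Besides the shell and the picture viewer there is one more tool, called after "Emit:" as a command line: name --pt "numbers of a row" for each row, then --argument value for the rest. servo_tool: Moves the arm, as the interface text tells. Its arguments: {"type":"object","properties":{"rows":{"type":"array","items":{"type":"array","items":{"type":"number"}}}},"required":["rows"]}

```bash
ls; mkdir -p pics
cat > h.py <<'E'
from bench import *
import numpy as np, cv2
from scipy.spatial.transform import Rotation as R
def snap(name,fn,crop=None,scale=1):
    d=get_image(name); im=d["image"][:,:,::-1]
    np.savez("pics/"+fn+".npz",**d)
    if crop: x0,y0,x1,y1=crop; im=im[y0:y1,x0:x1]
    if scale!=1: im=cv2.resize(im,None,fx=scale,fy=scale,interpolation=cv2.INTER_CUBIC)
    cv2.imwrite("pics/"+fn+".png",im); return d
def crop(fn,out,c,scale):
    im=np.load("pics/"+fn+".npz")["image"][:,:,::-1]; x0,y0,x1,y1=c
    cv2.imwrite("pics/"+out+".png",cv2.resize(im[y0:y1,x0:x1],None,fx=scale,fy=scale,interpolation=cv2.INTER_CUBIC))
def ray(fn,u,v,fish=False):
    d=np.load("pics/"+fn+".npz"); K=d["mtx"];E=d["extrinsics"]
    a=(u-K[0,2])/K[0,0]; b=(v-K[1,2])/K[1,1]
    if fish:
        r=np.hypot(a,b); s=np.sin(r)/r if r>1e-9 else 1; p=np.array([a*s,b*s,np.cos(r)])
    else: p=np.array([a,b,1.])
    p=np.array([p[0],-p[1],-p[2]])
    return E[:3,3],E[:3,:3]@p
def at(fn,u,v,z,fish=False):
    o,d=ray(fn,u,v,fish); return np.round(o+d*(z-o[2])/d[2],1)
def proj(fn,P,fish=False):
    d=np.load("pics/"+fn+".npz"); K=d["mtx"];E=d["extrinsics"]
    p=E[:3,:3].T@(np.array(P,float)-E[:3,3]); p=np.array([p[0],-p[1],-p[2]])
    if fish:
        n=np.hypot(p[0],p[1]); t=np.arctan2(n,p[2]); q=p[:2]/max(n,1e-9)*t
    else: q=p[:2]/p[2]
    return np.round([K[0,0]*q[0]+K[0,2],K[1,1]*q[1]+K[1,2]],1)
E
python3 - <<'E'
from h import *
for n in("scene","top"):
    d=snap(n,n+"0",scale=1.25); print(n,d["mtx"].tolist(),np.round(d["extrinsics"],3).tolist())
print(read_state())
E
```

```text
pics
scene [[444.04338278621265, 0.0, 311.7167668081939], [0.0, 444.04338278621265, 201.54477524598755], [0.0, 0.0, 1.0]] [[0.254, -0.703, 0.664, 1323.844], [0.967, 0.19, -0.169, -121.536], [-0.007, 0.685, 0.728, 989.317], [0.0, 0.0, 0.0, 1.0]]
top [[371.5751738614069, 0.0, 313.4893906923759], [0.0, 371.5751738614069, 198.47535742356905], [0.0, 0.0, 1.0]] [[0.004, 0.994, -0.106, 414.873], [-1.0, 0.004, 0.0, 89.959], [0.001, 0.106, 0.994, 1066.077], [0.0, 0.0, 0.0, 1.0]]
{'clock': 0.1, 'joints': array([-8.54390794e-01,  3.85506590e-01,  6.77387689e-03, -4.34379925e-04,
       -1.19400204e+00, -2.58565239e-01]), 'joint_vel': array([ 2.41657995e-03, -1.38929587e-03,  3.30751259e-03,  2.63195060e-03,
        1.73035763e-03, -9.78240944e-05]), 'joint_efforts': array([-5.56799187e-04, -3.93319416e+01,  1.88929868e+01,  4.19797987e+00,
       -2.61272566e-03,  1.51038341e-05]), 'position': array([ 276.03748365, -560.18871881,  241.319241  ]), 'ee_rot': array([-2.26847843e-01,  9.73929708e-01,  9.50872623e-04, -2.75624342e-04]), 'contact_force': array([-0.08386524,  0.62844503, -0.50311495]), 'wrist_torque': array([-0.01392519,  0.02318541,  0.02727995]), 'gripper_width': 85.28516570930401}
```

View pics/top0.png

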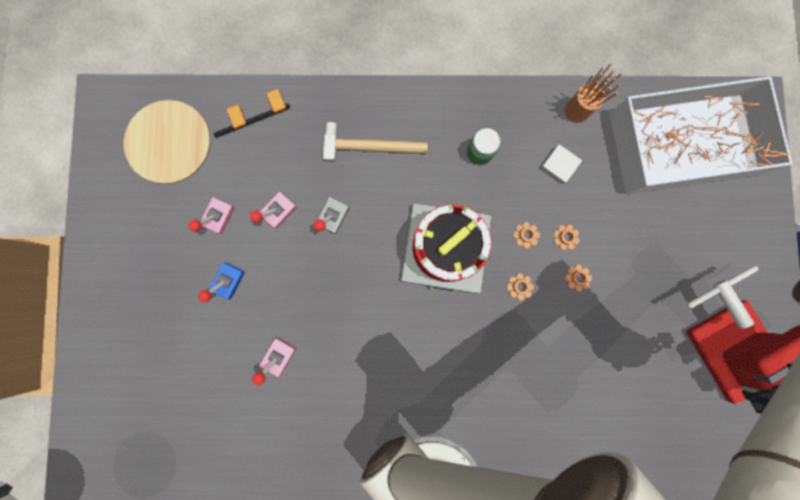

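View pics/scene0.png

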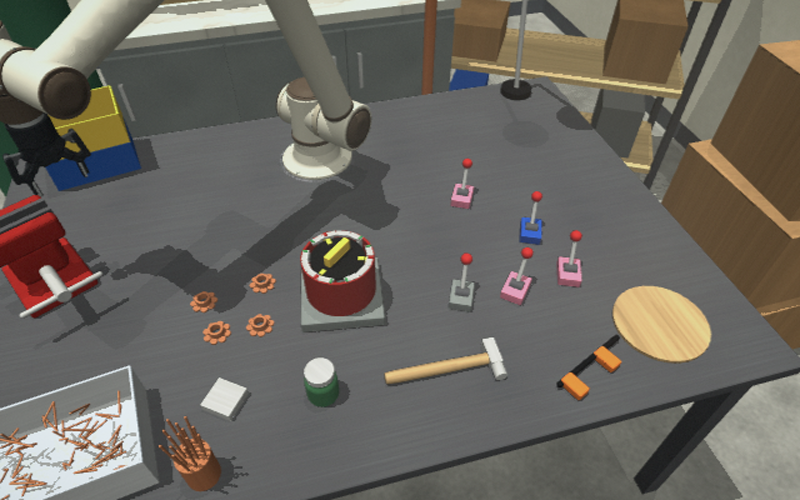

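Top view (1.25x): pot at (452,243), four copper rosettes at (527,235), (567,237), (520,287) and (579,278), jar at (484,146), block at (562,163), hammer at (375,145). There are five lever boxes: pink (216,214), (276,210) and (276,358), blue (228,281), and grey (332,214). Only the grey one fits start_base. I'll confirm in a crop.

Run:
```python
from h import *
crop("top0","c1",(240,145,480,245),3.33)
s=1/1.25
for n,(u,v),z in [("pot rim",(452,243),138),("r a",(527,235),18),("r b",(567,237),18),("r c",(520,287),18),("r d",(579,278),18),("box",(334,215),25),("ball",(319,226),97),("jar",(486,139),85),("block",(562,163),22),("hamhead",(329,140),15),("hamend",(427,147),15)]:
    p=at("top0",u*s,v*s,z); print(n,p,np.hypot(*p[:2]).round())
```

```text
pot rim [524.7 -31.4 138. ] 526.0
r a [ 557.9 -218.1   18. ] 599.0
r b [ 553.6 -309.    18. ] 634.0
r c [ 439.8 -199.1   18. ] 483.0
r d [ 460.5 -332.7   18. ] 568.0
box [601.1 221.2  25. ] 641.0
ball [564.6 243.3  97. ] 615.0
jar [ 759.5 -114.8   85. ] 768.0
block [ 725.2 -302.2   22. ] 786.0
hamhead [780.2 237.1  15. ] 815.0
hamend [764.3   8.5  15. ] 764.0
```

View pics/c1.png

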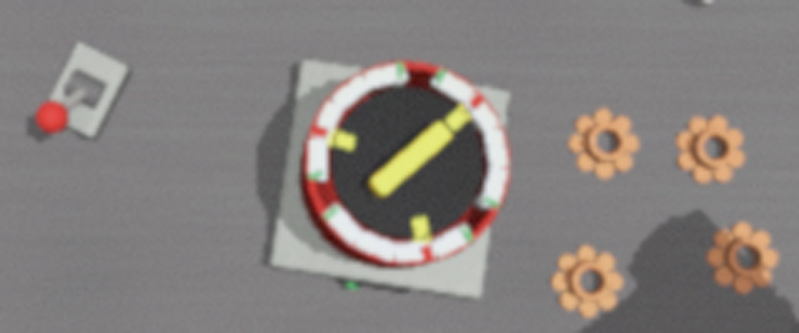

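The crop confirms grey box (95,90) with red ball (52,117) as the start lever; bar runs (378,186) to (470,112) with lug 0 mark upper right.

```bash
cat >> h.py <<'E'
def plan(x,y,z,jaw=None):
    """jaw: world angle (deg, mod 180) of tool y axis. Prints shift in the current tool frame (cm) and turn about tool z (deg)"""
    s=read_state(); M=R.from_quat(s["ee_rot"]).as_matrix(); p=np.array(s["position"])
    sh=M.T@(np.array([x,y,z])-p)/10
    cur=np.degrees(np.arctan2(M[1,1],M[0,1])); print("pos",p.round(1),"jaw",cur.round(1),"tilt",np.degrees(np.arccos(-M[2,2])).round(2),"j6",s["joints"][5].round(2),"F",s["contact_force"].round(1),"w",s["gripper_width"].round(1),"t",s["clock"])
    t=None
    if jaw is not None: t=-((jaw-cur+90)%180-90)
    print("shift cm",sh.round(2),"turn z",t)
E
python3 - <<'E'
from h import *
c=lambda x,y,z:at("top0",240+x/3.33,145+y/3.33,z)
print("rim L R T B",c(308,163,138),c(510,163,138),c(408,62,138),c(408,265,138))
a=c(381,186,162);b=c(448,130,162);print("bar",a,b,np.degrees(np.arctan2(*(b-a)[1::-1])))
print("mark",c(458,117,134),c(420,228,134),c(343,141,134))
for q in [(605,143),(712,149),(588,281),(743,256)]: print("ros",c(*q,18))
print("ball",c(52,117,100),"box",[c(*q,25) for q in[(80,43),(130,67),(95,137),(45,112)]])
plan(525,-31,300,None)
E
```

```text
rim L R T B [525.6  41.8 138. ] [ 526.2 -110.8  138. ] [603.4 -34.6 138. ] [449.  -32.9 138. ]
bar [505.9 -10.5 162. ] [547.6 -60.3 162. ] -50.058898043988414
mark [561.8 -72.7 134. ] [477.  -42.8 134. ] [543.  15. 134.]
ros [ 558.1 -218.3   18. ]
ros [ 553.2 -309.6   18. ]
ros [ 440.4 -200.7   18. ]
ros [ 462.  -332.5   18. ]
ball [565.9 241.8 100. ] box [array([641.8, 230.9,  25. ]), array([621.1, 187.8,  25. ]), array([560.6, 216.8,  25. ]), array([581.9, 259.6,  25. ])]Traceback (most recent call last):
  File "<stdin>", line 8, in <module>
  File "h.py", line 34, in plan
    cur=np.degrees(np.arctan2(M[1,1],M[0,1])); print("pos",p.round(1),"jaw",cur.round(1),"tilt",np.degrees(np.arccos(-M[2,2])).round(2),"j6",s["joints"][5].round(2),"F",s["contact_force"].round(1),"w",s["gripper_width"].round(1),"t",s["clock"])
                                                                                                                                                                                                         ^^^^^^^^^^^^^^^^^^^^^^^^
AttributeError: 'float' object has no attribute 'round'
```

```bash
sed -i 's/s\["gripper_width"\].round(1)/round(s["gripper_width"],1)/;s/s\["clock"\])/round(s["clock"],2))/' h.py
python3 - <<'E'
from h import *
plan(526.5,-34.3,320,41)
E
```

```text
pos [ 276.  -560.2  241.3] jaw 116.2 tilt 0.11 j6 -0.26 F [-0.1  0.6 -0.5] w 85.3 t 0.1
shift cm [-45.71  36.12  -7.8 ] turn z 75.22313075025068
```

Emit:
servo_tool --pt "1 -3 2.4 -1 0 0 0" --pt "1 -4 3.1 -1 0 0 0" --pt "1 -4 3.1 -1 0 0 0" --pt "1 -4 3.1 -1 0 0 0" --pt "1 -4 3.1 -1 0 0 0" --pt "1 -4 3.1 -1 0 0 0" --pt "1 -4 3.1 -1 0 0 0" --pt "1 -4 3.1 -1 0 0 0" --pt "1 -4 3.1 0 0 0 0" --pt "1 -4 3.1 0 0 0 0" --pt "1 -4 3.1 0 0 0 0" --pt "1 -2.7 2.7 0 0 0 0"

```text
clock: 1.3
position: [521.8, -43.6, 319.6]
ee_rot: [-0.228, 0.974, 0.0, -0.0]
contact_force: [1.1, 0.0, 0.2]
gripper_width: 85.4
```

Emit:
servo_tool --pt "1 0 0 0 0 0 7.5" --pt "1 0 0 0 0 0 7.5" --pt "1 0 0 0 0 0 7.5" --pt "1 0 0 0 0 0 7.5" --pt "1 0 0 0 0 0 7.5" --pt "1 0 0 0 0 0 7.5" --pt "1 0 0 0 0 0 7.5" --pt "1 0 0 0 0 0 7.5" --pt "1 0 0 0 0 0 7.5" --pt "1 0 0 0 0 0 7.5" --pt "1 0 0 0 0 0 0" --pt "1 0 0 0 0 0 0"

```text
clock: 2.5
position: [520.9, -46.2, 319.8]
ee_rot: [0.412, 0.911, -0.0, -0.0]
contact_force: [-0.0, -0.2, 0.4]
gripper_width: 85.3
```

Run:
```python
from h import *
snap("wrist","w1",scale=1.25)
plan(526.5,-34.3,320,41)
for P in [(526.5,-34.3,162),(526.5,-34.3,138)]: print(proj("w1",P,True)*1.25)
```

```text
pos [520.9 -46.2 319.9] jaw 41.4 tilt 0.03 j6 -2.64 F [-0.4 -0.1  0.3] w 85.5 t 2.55
shift cm [ 0.53  1.21 -0.01] turn z 0.359328300575811
[414.5   231.625]
[413.375 224.5  ]
```

View pics/w1.png

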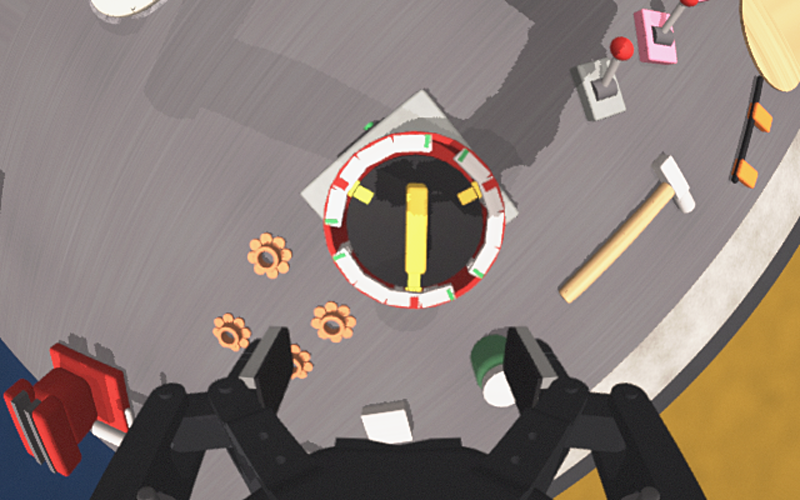

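Wrist view: the bar is vertical at x≈416 (187 to about 275), rim centre is about (415,220), and all four rosettes, grey box (600,88), hammer and jar are visible. Checking the centre against this view.

Run:
```python
from h import *
im=np.load("pics/w1.npz")["image"].astype(int)
hsv=cv2.cvtColor(im.astype(np.uint8),cv2.COLOR_RGB2HSV)
# yellow bar bounding
m=((hsv[...,0]>20)&(hsv[...,0]<35)&(hsv[...,1]>120)&(hsv[...,2]>120)).astype(np.uint8)
n,l,st,c=cv2.connectedComponentsWithStats(m)
for i in range(1,n):
    if st[i,4]>40 and 250<c[i][0]<410: print(st[i],c[i])
c=lambda x,y,z:at("w1",x/1.25,y/1.25,z,True)
print("rim LRTB",c(326,220,138),c(505,220,138),c(415,134,138),c(415,307,138))
print("bar",c(417,188,162),c(415.5,273,162))
ro=[(272,258),(334,322),(232,333),(299,362)]
for q in ro: print("ros",c(*q,18))
print("grey",c(600,90,25),"ball",c(622,47,100))
crop("w1","c2",(250,100,420,260),4.5)
```

```text
[278 144  21  19 181] [288.42541436 153.95027624]
[366 145  19  19 168] [375.33928571 154.88095238]
[ 324  147   19   87 1316] [332.45440729 187.54407295]
rim LRTB [468.9 -79.6 138. ] [582.1  21.  138. ] [477.6  22.2 138. ] [578.5 -89.4 138. ]
bar [505.1  -7.8 162. ] [550. -59. 162.]
ros [ 447.1 -196.7   18. ]
ros [ 558.4 -212.8   18. ]
ros [ 463.9 -326.5   18. ]
ros [ 560.4 -296.1   18. ]
grey [601.7 221.2  25. ] ball [565.6 239.7 100. ]
```

View pics/c2.png

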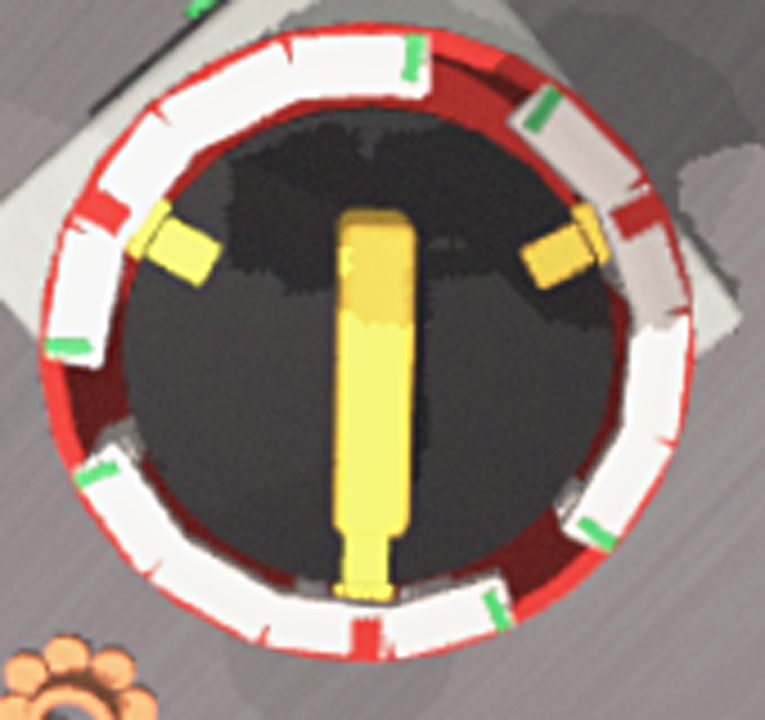

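Emit:
servo_tool --pt "0.6 0.52 1.3 -0.0 0 0 0" --pt "0.6 0 0 2 0 0 0" --pt "0.6 0 0 2.5 0 0 0" --pt "0.6 0 0 2.5 0 0 0" --pt "0.6 0 0 2.5 0 0 0" --pt "0.6 0 0 2.5 0 0 0" --pt "0.6 0 0 2.1 0 0 0" --pt "0.6 0 0 1.5 0 0 0" --pt "0.6 0 0 1 0 0 0" --pt "0.6 0 0 0.5 0 0 0" --pt "0.6 0 0 0 0 0 0" --pt "0.6 0 0 0 0 0 0"

```text
clock: 3.75
position: [528.0, -33.6, 149.9]
ee_rot: [0.413, 0.911, 0.0, 0.001]
contact_force: [0.5, -0.4, -0.2]
gripper_width: 51.4
```

Emit:
servo_tool --pt "0 0 0 0 0 0 0" --pt "0 0 0 0 0 0 0" --pt "0 0 0 0 0 0 0" --pt "0 0 0 0 0 0 0" --pt "0 0 0 0 0 0 0" --pt "0 0 0 0 0 0 0" --pt "0 0 0 0 0 0 0" --pt "0 0 0 0 0 0 0"

```text
clock: 4.55
position: [527.9, -33.6, 149.6]
ee_rot: [0.413, 0.911, 0.0, 0.001]
contact_force: [-0.1, 1.0, 4.9]
gripper_width: 15.0
```

Run:
```python
from h import *
plan(527.2,-33.7,149,41.3)
print(read_state()["wrist_torque"])
```

```text
pos [527.9 -33.6 149.6] jaw 41.2 tilt 0.08 j6 -2.67 F [-0.1  1.   4.9] w 15.0 t 4.55
shift cm [ 0.04 -0.06  0.06] turn z -0.05794496622300471
[0.41004228 0.03369925 0.0222555 ]
```

Emit:
servo_tool --pt "0 0 0 0.2 0 0 0" --pt "0 0 0 0.2 0 0 0" --pt "0 0 0 0.2 0 0 0" --pt "0 0 0 0.2 0 0 0" --pt "0 0 0 0.1 0 0 0" --pt "0 0 0 0 0 0 0" --pt "0 0 0 0 0 0 0"

```text
clock: 5.25
position: [528.0, -33.7, 141.1]
ee_rot: [0.413, 0.911, 0.0, 0.001]
contact_force: [-0.6, 2.5, 8.8]
gripper_width: 14.5
```

Emit:
servo_tool --pt "0 0 0 0 0 0 -4" --pt "0 0 0 0 0 0 -5" --pt "0 0 0 0 0 0 -5" --pt "0 0 0 0 0 0 -5" --pt "0 0 0 0 0 0 -5" --pt "0 0 0 0 0 0 -5" --pt "0 0 0 0 0 0 -5" --pt "0 0 0 0 0 0 -4" --pt "0 0 0 0 0 0 -2" --pt "0 0 0 0 0 0 0" --pt "0 0 0 0 0 0 0"

```text
clock: 6.35
position: [528.8, -33.9, 141.5]
ee_rot: [0.076, 0.997, -0.0, 0.002]
contact_force: [-0.0, -0.1, 9.0]
gripper_width: 14.8
```

Run:
```python
from h import *
plan(527.2,-33.7,149,81.3)
print(read_state()["wrist_torque"])
```

```text
pos [528.8 -33.9 141.5] jaw 81.3 tilt 0.2 j6 -1.97 F [-0.  -0.1  9. ] w 14.8 t 6.35
shift cm [ 0.16 -0.01 -0.75] turn z -0.022654163102941993
[ 0.07991561 -0.03324212 -0.06822284]
```

Emit:
servo_tool --pt "0 0 0 -0.3 0 0 0" --pt "0 0 0 -0.5 0 0 0" --pt "0 0 0 -0.5 0 0 0" --pt "0 0 0 -0.5 0 0 0" --pt "0 0 0 -0.5 0 0 0" --pt "0 0 0 -0.7 0 0 0" --pt "0 0 0 -1 0 0 0" --pt "0 0 0 -1.5 0 0 0" --pt "0 0 0 -2 0 0 0" --pt "0 0 0 -2 0 0 0" --pt "0 0 0 0 0 0 0"

```text
clock: 7.45
position: [529.0, -33.6, 238.4]
ee_rot: [0.076, 0.997, 0.001, 0.003]
contact_force: [0.8, -0.2, -2.6]
gripper_width: 15.1
```

Run:
```python
from h import *
snap("scene","s2",crop=(180,120,500,320),scale=2)
plan(445,130,236,81.3)
print(read_state()["wrist_torque"])
```

```text
pos [527.8 -33.6 236.4] jaw 81.2 tilt 0.17 j6 -1.97 F [-0.8  0.7 -3.2] w 14.5 t 7.5
shift cm [10.68 14.9   0.03] turn z -0.07391056003750407
[0.02150911 0.06469307 0.01861926]
```

View pics/s2.png

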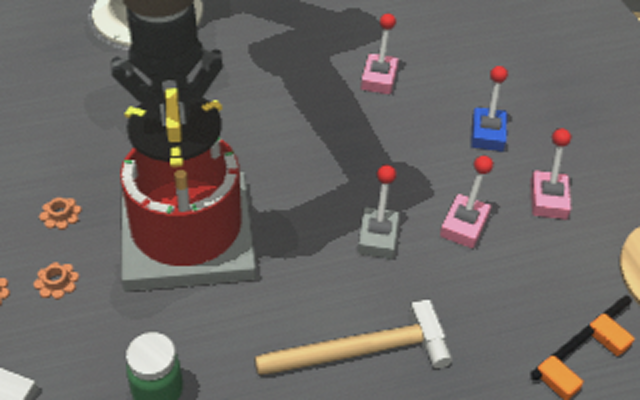

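Lid is held level above the pot, and the spindle is visible inside. Moving it to the free bench at about (445,140).

Emit:
servo_tool --pt "0 0.9 1.4 0 0 0 0" --pt "0 1.6 2.4 0 0 0 0" --pt "0 1.6 2.4 0 0 0 0" --pt "0 1.6 2.4 0 0 0 0" --pt "0 1.6 2.4 0 0 0 0" --pt "0 1.6 2.4 0 0 0 0" --pt "0 1.1 1.7 0 0 0 0" --pt "0 0.5 0.8 1 0 0 0" --pt "0 0 0 2 0 0 0" --pt "0 0 0 3 0 0 0" --pt "0 0 0 3 0 0 0" --pt "0 0 0 3 0 0 0"

```text
clock: 8.7
position: [447.0, 138.5, 112.8]
ee_rot: [0.077, 0.997, -0.001, -0.001]
contact_force: [0.6, 0.9, -4.1]
gripper_width: 14.7
```

Emit:
servo_tool --pt "0 0 0 3 0 0 0" --pt "0 0 0 2.5 0 0 0" --pt "0 0 0 1.5 0 0 0" --pt "0 0 0 1 0 0 0" --pt "0 0 0 0.5 0 0 0" --pt "0 0 0 0 0 0 0" --pt "0 0 0 0 0 0 0"

```text
clock: 9.4
position: [448.3, 139.6, 30.6]
ee_rot: [0.076, 0.997, 0.0, 0.0]
contact_force: [0.3, -0.1, -1.9]
gripper_width: 15.0
```

Emit:
servo_tool --pt "0 0 0 0.2 0 0 0" --pt "0 0 0 0.2 0 0 0" --pt "0 0 0 0.2 0 0 0" --pt "0 0 0 0.1 0 0 0" --pt "0 0 0 0 0 0 0"

```text
clock: 9.9
position: [448.0, 139.5, 24.0]
ee_rot: [0.076, 0.997, 0.0, 0.0]
contact_force: [-2.2, -0.5, 4.5]
gripper_width: 15.1
```

Emit:
servo_tool --pt "0.6 0 0 0 0 0 0" --pt "0.6 0 0 0 0 0 0" --pt "0.6 0 0 0 0 0 0" --pt "0.6 0 0 0 0 0 0" --pt "0.6 0 0 -0.5 0 0 0" --pt "0.6 0 0 -2 0 0 0" --pt "0.6 0 0 -4 0 0 0" --pt "0.6 0 0 -5 0 0 0" --pt "0.6 0 0 -5 0 0 0" --pt "0.6 0 0 -5 0 0 -4.4" --pt "0.6 0 0 -5 0 0 -4.4" --pt "0.6 0 0 -2 0 0 0"

```text
clock: 11.1
position: [449.3, 139.8, 314.3]
ee_rot: [-0.001, 1.0, 0.002, 0.005]
contact_force: [-0.3, 0.4, -0.3]
gripper_width: 50.8
```

Emit:
servo_tool --pt "0.6 0 -2 0 0 0 0" --pt "0.6 -1 -4 0 0 0 0" --pt "0.6 -1 -4 0 0 0 0" --pt "0.6 -1 -4 0 0 0 0" --pt "0.6 -1 -4 0 0 0 0" --pt "0.6 -1 -4 0 0 0 0" --pt "0.6 0 -4 0 0 0 0" --pt "0.6 0 -4 0 0 0 0" --pt "0.6 0 -4 0 0 0 0" --pt "0.6 0 -4 0 0 0 0" --pt "0.6 0 -2 0 0 0 0" --pt "0.6 0 0 0 0 0 0"

```text
clock: 12.3
position: [497.5, -262.8, 307.7]
ee_rot: [0.002, 1.0, 0.0, -0.001]
contact_force: [0.1, 0.2, 0.2]
gripper_width: 51.1
```

Run:
```python
from h import *
snap("wrist","w3",scale=1.25)
plan(505,-262,300,90)
```

```text
pos [ 497.6 -261.5  307.8] jaw 89.9 tilt 0.05 j6 -1.38 F [ 0.3  0.9 -0.2] w 51.1 t 12.35
shift cm [-0.74 -0.05  0.78] turn z -0.11366374746981478
```

View pics/w3.png

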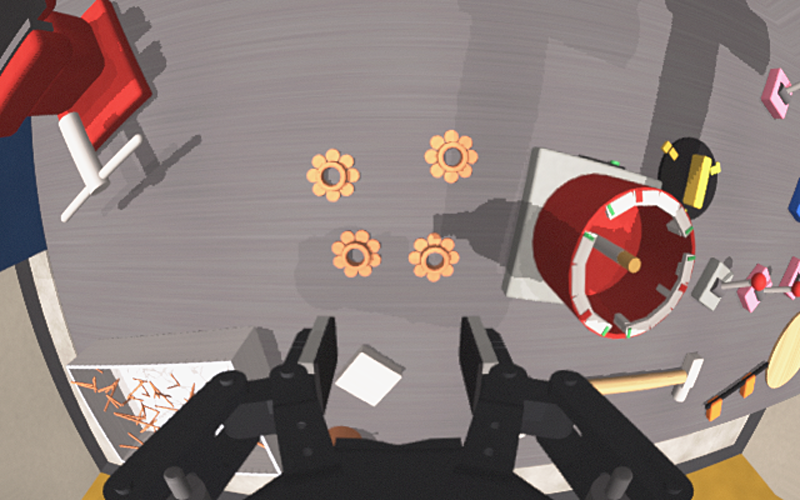

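Wrist view shows four rosettes with hub centres near (435,258), (356,254), (452,156) and (333,176). The lid lies flat, bar up, at (690,180), and the spindle tip is at (634,265).

Run:
```python
from h import *
im=np.load("pics/w3.npz")["image"]; hsv=cv2.cvtColor(im,cv2.COLOR_RGB2HSV)
m=((hsv[...,0]>5)&(hsv[...,0]<18)&(hsv[...,1]>70)).astype(np.uint8)
cs,_=cv2.findContours(m,cv2.RETR_EXTERNAL,cv2.CHAIN_APPROX_NONE)
for c in cs:
    if 600<cv2.contourArea(c)<3000:
        (u,v),r=cv2.minEnclosingCircle(c); print((round(u*1.25),round(v*1.25)),r*1.25,"petal(z3)",at("w3",u,v,3,True))
for q in [(435,257.5),(356,253),(452.5,156),(332.5,176)]: print("hub18",at("w3",q[0]/1.25,q[1]/1.25,18,True))
print("tip130",at("w3",634/1.25,265/1.25,130,True))
```

```text
(434, 257) 25.227346420288086 petal(z3) [ 559.8 -220.9    3. ]
(356, 254) 25.89806079864502 petal(z3) [ 555.9 -313.6    3. ]
(332, 175) 26.54712200164795 petal(z3) [ 461.8 -337.4    3. ]
(451, 156) 27.05833673477173 petal(z3) [ 440.9 -203.7    3. ]
hub18 [ 555.9 -220.7   18. ]
hub18 [ 550.2 -311.4   18. ]
hub18 [ 439.9 -203.8   18. ]
hub18 [ 461.5 -334.9   18. ]
tip130 [527.3 -33.7 130. ]
```

Emit:
servo_tool --pt "0.6 -1 0.7 1 0 0 0" --pt "0.6 -2 1.4 2 0 0 0" --pt "0.6 -2 1.4 3 0 0 0" --pt "0.6 -1.04 0.7 4 0 0 0" --pt "0.6 0 0 4 0 0 0" --pt "0.6 0 0 4 0 0 0" --pt "0.6 0 0 3 0 0 0" --pt "0.6 0 0 2 0 0 0" --pt "0.6 0 0 1.5 0 0 0" --pt "0.6 0 0 0.5 0 0 0" --pt "0.6 0 0 0 0 0 0" --pt "0.6 0 0 0 0 0 0"

```text
clock: 13.55
position: [559.3, -217.8, 58.9]
ee_rot: [-0.001, 1.0, -0.0, 0.001]
contact_force: [-0.3, 1.2, 0.0]
gripper_width: 51.5
```

Run:
```python
from h import *
snap("wrist","w4",crop=(160,0,480,300),scale=2)
plan(558,-219.5,17,90)
```

```text
pos [ 559.4 -218.1   59.2] jaw 90.1 tilt 0.12 j6 -1.47 F [-0.   0.3  0.1] w 51.1 t 13.6
shift cm [ 0.15 -0.14  4.22] turn z 0.08312437185138322
```

View pics/w4.png

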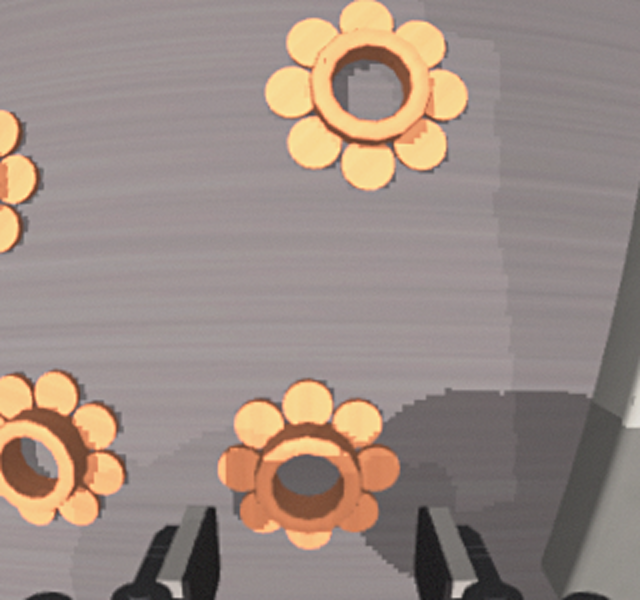

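Close view: the target rosette's hub top is at crop (308,483), slightly left of mid-jaw (317).

Run:
```python
from h import *
print(at("w4",160+308/2,483/2,18,True), at("w4",160+370/2,84/2,18,True))
p=np.load("pics/w4.npz")["extrinsics"];print(p[:3,3])
```

```text
[ 558.9 -221.2   18. ] [ 441.7 -204.3   18. ]
[ 478.73446393 -218.80730665  190.80330739]
```

Emit:
servo_tool --pt "0.6 0.1 -0.26 1.5 0 0 0" --pt "0.6 0 0 1.5 0 0 0" --pt "0.6 0 0 0.8 0 0 0" --pt "0.6 0 0 0.4 0 0 0" --pt "0.6 0 0 0 0 0 0" --pt "0 0 0 0 0 0 0" --pt "0 0 0 0 0 0 0" --pt "0 0 0 0 0 0 0" --pt "0 0 0 0 0 0 0" --pt "0 0 0 0 0 0 0" --pt "0 0 0 0 0 0 0"

```text
clock: 14.7
position: [558.3, -221.3, 17.3]
ee_rot: [-0.0, 1.0, -0.0, 0.001]
contact_force: [-0.1, 0.3, 5.4]
gripper_width: 30.8
```

Emit:
servo_tool --pt "0.6 0 0 0 0 0 0" --pt "0.6 0 0 0 0 0 0" --pt "0.6 0 0 0 0 0 0" --pt "0.6 0 0 0 0 0 -8" --pt "0.6 0 0 0 0 0 -8" --pt "0.6 0 0 0 0 0 -8" --pt "0.6 0 0 0 0 0 -8" --pt "0.6 0 0 0 0 0 -8" --pt "0.6 0 0 0 0 0 -8" --pt "0.6 0 0 0 0 0 -8" --pt "0.6 0 0 0 0 0 -8" --pt "0.6 0 0 0 0 0 -8"

```text
clock: 15.9
position: [557.2, -221.1, 15.8]
ee_rot: [-0.59, 0.807, 0.0, -0.0]
contact_force: [0.4, -0.5, 0.0]
gripper_width: 51.5
```

Emit:
servo_tool --pt "0.6 0 0 0 0 0 -8" --pt "0.6 0 0 0 0 0 -8" --pt "0.6 0 0 0 0 0 -2" --pt "0.6 0 0 0 0 0 0" --pt "0 0 0 0 0 0 0" --pt "0 0 0 0 0 0 0" --pt "0 0 0 0 0 0 0" --pt "0 0 0 0 0 0 0" --pt "0 0 0 0 0 0 0" --pt "0 0 0 0 0 0 0" --pt "0 0 0 0 0 0 0"

```text
clock: 17.0
position: [557.7, -221.2, 16.4]
ee_rot: [0.707, -0.707, 0.0, -0.0]
contact_force: [0.9, -0.0, 2.4]
gripper_width: 30.7
```

Run:
```python
from h import *
plan(528,-33.7,200,180)
```

```text
pos [ 557.7 -221.2   16.4] jaw -180.0 tilt 0.03 j6 0.11 F [ 0.9 -0.   2.4] w 30.7 t 17.0
shift cm [-18.75   2.95 -18.36] turn z 0.02788457190729332
```

Emit:
servo_tool --pt "0 0 0 -1 0 0 0" --pt "0 0 0 -3 0 0 0" --pt "0 0 0 -4 0 0 0" --pt "0 0 0 -4 0 0 0" --pt "0 0 0 -4 0 0 0" --pt "0 -1.3 0.3 -2.4 0 0 0" --pt "0 -3.5 0.5 0 0 0 0" --pt "0 -3.5 0.5 0 0 0 0" --pt "0 -3.5 0.5 0 0 0 0" --pt "0 -3.5 0.5 0 0 0 0" --pt "0 -2.5 0.5 0 0 0 0" --pt "0 -0.95 0.15 0 0 0 0"

```text
clock: 18.2
position: [526.9, -31.9, 200.3]
ee_rot: [0.708, -0.706, -0.0, 0.0]
contact_force: [1.2, 0.4, -0.4]
gripper_width: 31.0
```

Emit:
servo_tool --pt "0 0 0 0 0 0 0" --pt "0 0 0 0 0 0 0" --pt "0 0 0 0 0 0 0"

```text
clock: 18.5
position: [527.9, -34.6, 200.1]
ee_rot: [-0.707, 0.707, 0.0, -0.0]
contact_force: [-0.1, -0.3, -0.4]
gripper_width: 31.0
```

Run:
```python
from h import *
snap("wrist","w5",crop=(160,0,480,300),scale=2)
plan(528,-33.7,155,180)
P=[proj("w5",(528,-33.7,130),True),proj("w5",(527.7,-33.7,126),True)]; print([(p-[160,0])*2 for p in P])
```

```text
pos [527.9 -34.7 200. ] jaw 179.9 tilt 0.02 j6 -0.24 F [ 0.2 -0.4 -1.3] w 31.1 t 18.55
shift cm [-0.1  -0.01  4.5 ] turn z -0.060446532934889774
[array([314.6, 452.6]), array([315.4, 448.6])]
```

View pics/w5.png

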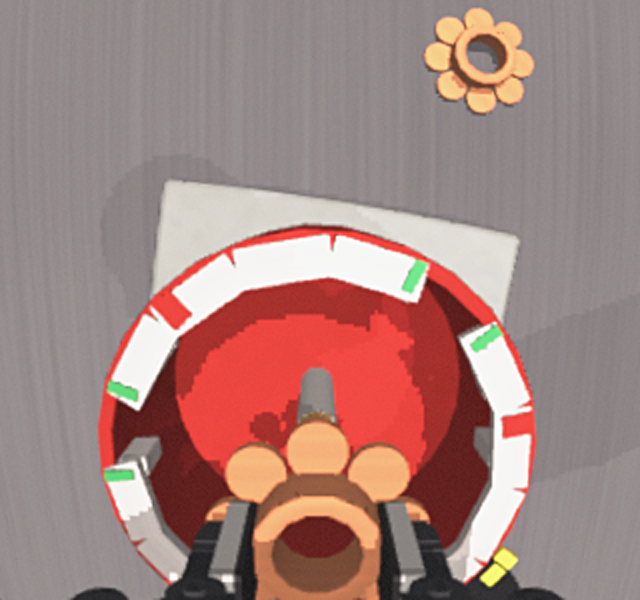

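Spindle stem at crop x≈317, held rosette at 318: aligned. Lowering onto the tip.

Emit:
servo_tool --pt "0 -0.1 0 1 0 0 0" --pt "0 0 0 2 0 0 0" --pt "0 0 0 1.5 0 0 0" --pt "0 0 0 0.5 0 0 0" --pt "0 0 0 0.4 0 0 0" --pt "0 0 0 0.4 0 0 0" --pt "0 0 0 0.4 0 0 0" --pt "0 0 0 0.4 0 0 0" --pt "0 0 0 0.4 0 0 0"

```text
clock: 19.45
position: [528.1, -32.6, 130.2]
ee_rot: [0.707, -0.707, 0.0, -0.0]
contact_force: [0.1, 1.4, -1.3]
gripper_width: 31.0
```

Emit:
servo_tool --pt "0 0.05 0 0.8 0 0 0" --pt "0 0 0 1 0 0 0" --pt "0 0 0 1 0 0 0" --pt "0 0 0 0.7 0 0 0" --pt "0 0 0 0.3 0 0 0" --pt "0 0 0 0 0 0 0" --pt "0.6 0 0 0 0 0 0" --pt "0.6 0 0 0 0 0 0" --pt "0.6 0 0 0 0 0 0" --pt "0.6 0 0 0 0 0 0" --pt "0.6 0 0 0 0 0 0"

```text
clock: 20.55
position: [528.0, -33.1, 92.4]
ee_rot: [0.707, -0.707, 0.0, -0.0]
contact_force: [0.5, -0.6, 0.6]
gripper_width: 51.1
```

Emit:
servo_tool --pt "0.6 0 0 -1 0 0 0" --pt "0.6 0 0 -3 0 0 0" --pt "0.6 0 0 -4 0 0 0" --pt "0.6 0 0 -4 0 0 0" --pt "0.6 1 0.5 -2 0 0 0" --pt "0.6 3 1.5 0 0 0 0" --pt "0.6 3.5 1.8 0 0 0 0" --pt "0.6 3.5 1.8 0 0 0 0" --pt "0.6 3.5 1.8 0 0 0 0" --pt "0.6 2 1.1 2 0 0 0" --pt "0.6 0.5 0.2 3 0 0 0" --pt "0.6 0 0 3 0 0 0"

```text
clock: 21.75
position: [440.8, -204.3, 152.7]
ee_rot: [-0.707, 0.708, -0.001, 0.001]
contact_force: [0.5, -0.3, -0.1]
gripper_width: 51.3
```

Emit:
servo_tool --pt "0.6 0 0 3 0 0 0" --pt "0.6 0 0 2 0 0 0" --pt "0.6 0 0 1 0 0 0" --pt "0.6 0 0 0 0 0 0" --pt "0.6 0 0 0 0 0 0"

```text
clock: 22.25
position: [441.8, -203.3, 93.2]
ee_rot: [0.707, -0.707, 0.001, -0.0]
contact_force: [-0.4, -0.6, 0.1]
gripper_width: 51.3
```

Run:
```python
from h import *
snap("wrist","w6",scale=1.25)
plan(441,-203.5,17,180)
print(proj("w6",(441,-203.5,18),True)*1.25)
```

```text
pos [ 442.  -203.4   93.5] jaw -179.9 tilt 0.15 j6 0.1 F [ 0.2 -0.   0.4] w 51.1 t 22.3
shift cm [0.01 0.12 7.65] turn z 0.056255480422009896
[398.5   277.875]
```

View pics/w6.png

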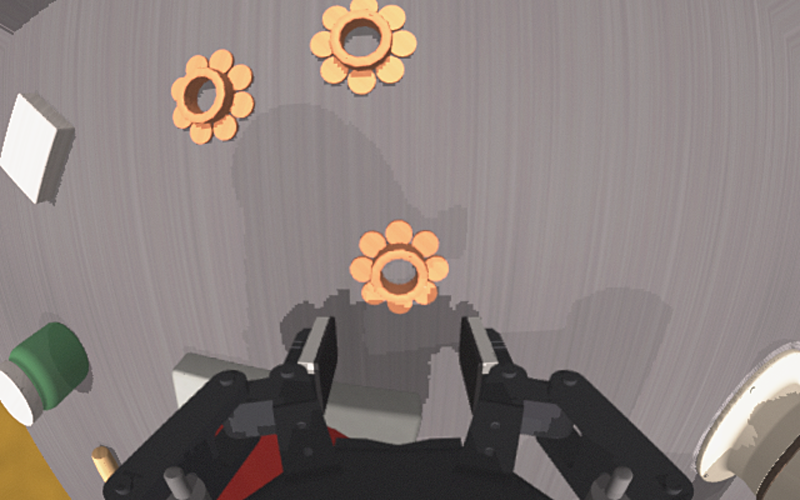

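The rosette's hub is at (399,274), about 2 mm beyond prediction. The other two are untouched at (361,40) and (205,97).

Emit:
servo_tool --pt "0.6 0.2 0.1 2 0 0 0" --pt "0.6 0 0 2.5 0 0 0" --pt "0.6 0 0 2 0 0 0" --pt "0.6 0 0 0.8 0 0 0" --pt "0.6 0 0 0.35 0 0 0" --pt "0.6 0 0 0 0 0 0" --pt "0 0 0 0 0 0 0" --pt "0 0 0 0 0 0 0" --pt "0 0 0 0 0 0 0" --pt "0 0 0 0 0 0 0" --pt "0 0 0 0 0 0 0" --pt "0 0 0 0 0 0 0"

```text
clock: 23.5
position: [440.9, -205.3, 17.0]
ee_rot: [0.707, -0.707, 0.001, -0.001]
contact_force: [-0.3, 0.5, 6.1]
gripper_width: 30.8
```

Emit:
servo_tool --pt "0.6 0 0 0 0 0 0" --pt "0.6 0 0 0 0 0 0" --pt "0.6 0 0 0 0 0 0" --pt "0.6 0 0 0 0 0 8" --pt "0.6 0 0 0 0 0 8" --pt "0.6 0 0 0 0 0 8" --pt "0.6 0 0 0 0 0 8" --pt "0.6 0 0 0 0 0 8" --pt "0.6 0 0 0 0 0 8" --pt "0.6 0 0 0 0 0 8" --pt "0.6 0 0 0 0 0 8" --pt "0.6 0 0 0 0 0 8"

```text
clock: 24.7
position: [439.9, -205.2, 15.5]
ee_rot: [-0.154, 0.988, 0.0, -0.0]
contact_force: [-0.3, 0.3, 0.5]
gripper_width: 51.3
```

Emit:
servo_tool --pt "0.6 0 0 0 0 0 8" --pt "0.6 0 0 0 0 0 8" --pt "0.6 0 0 0 0 0 2" --pt "0.6 0 0 0 0 0 0" --pt "0 0 0 0 0 0 0" --pt "0 0 0 0 0 0 0" --pt "0 0 0 0 0 0 0" --pt "0 0 0 0 0 0 0" --pt "0 0 0 0 0 0 0" --pt "0 0 0 0 0 0 0" --pt "0 0 0 0 0 0 0"

```text
clock: 25.8
position: [440.1, -205.2, 15.9]
ee_rot: [-0.0, 1.0, -0.0, 0.0]
contact_force: [-1.2, -0.2, 5.3]
gripper_width: 30.7
```

Run:
```python
from h import *
plan(528,-33.5,200,90)
print("d",at("w6",361/1.25,38/1.25,18,True),"b",at("w6",204/1.25,96/1.25,18,True))
```

```text
pos [ 440.1 -205.2   15.9] jaw 90.0 tilt 0.02 j6 -1.47 F [-1.2 -0.2  5.3] w 30.7 t 25.8
shift cm [ -8.81  17.16 -18.41] turn z 0.049380637138625616
d [ 461.  -337.1   18. ] b [ 551.8 -312.2   18. ]
```

Emit:
servo_tool --pt "0 0 0 -1 0 0 0" --pt "0 0 0 -3 0 0 0" --pt "0 0 0 -4 0 0 0" --pt "0 0 0 -4 0 0 0" --pt "0 0 0 -4 0 0 0" --pt "0 -0.7 1.3 -2.4 0 0 0" --pt "0 -1.6 3.1 0 0 0 0" --pt "0 -1.7 3.3 0 0 0 0" --pt "0 -1.7 3.3 0 0 0 0" --pt "0 -1.7 3.3 0 0 0 0" --pt "0 -1 2.1 0 0 0 0" --pt "0 -0.4 0.75 0 0 0 0"

```text
clock: 27.0
position: [528.4, -31.7, 199.6]
ee_rot: [-0.001, 1.0, 0.0, -0.0]
contact_force: [-0.3, -1.2, -0.8]
gripper_width: 30.4
```

Emit:
servo_tool --pt "0 0 0 0 0 0 0" --pt "0 0 0 0 0 0 0" --pt "0 0 0 0 0 0 0"

```text
clock: 27.3
position: [527.2, -34.6, 199.6]
ee_rot: [0.0, 1.0, -0.0, -0.0]
contact_force: [0.2, -0.6, -0.5]
gripper_width: 30.8
```

Run:
```python
from h import *
plan(528,-33.5,155,90)
```

```text
pos [527.2 -34.6 199.6] jaw 90.0 tilt 0.03 j6 -1.81 F [ 0.2 -0.6 -0.5] w 30.8 t 27.3
shift cm [-0.08  0.11  4.46] turn z -0.049011840142085816
```

Emit:
servo_tool --pt "0 -0.08 0.1 1 0 0 0" --pt "0 0 0 2 0 0 0" --pt "0 0 0 1.5 0 0 0" --pt "0 0 0 0.5 0 0 0" --pt "0 0 0 0.4 0 0 0" --pt "0 0 0 0.4 0 0 0" --pt "0 0 0 0.4 0 0 0" --pt "0 0 0 0.4 0 0 0" --pt "0 0 0 0.4 0 0 0"

```text
clock: 28.2
position: [528.8, -32.6, 129.6]
ee_rot: [-0.0, 1.0, 0.0, 0.0]
contact_force: [0.4, -0.6, -0.5]
gripper_width: 31.0
```

Emit:
servo_tool --pt "0 0.05 -0.05 0.8 0 0 0" --pt "0 0 0 1 0 0 0" --pt "0 0 0 1 0 0 0" --pt "0 0 0 0.7 0 0 0" --pt "0 0 0 0.3 0 0 0" --pt "0 0 0 0 0 0 0" --pt "0.6 0 0 0 0 0 0" --pt "0.6 0 0 0 0 0 0" --pt "0.6 0 0 0 0 0 0" --pt "0.6 0 0 0 0 0 0" --pt "0.6 0 0 0 0 0 0"

```text
clock: 29.3
position: [528.3, -33.1, 91.9]
ee_rot: [-0.0, 1.0, 0.0, 0.0]
contact_force: [-0.9, 0.2, -0.2]
gripper_width: 51.2
```

Emit:
servo_tool --pt "0.6 0 0 -1 0 0 0" --pt "0.6 0 0 -3 0 0 0" --pt "0.6 0 0 -4 0 0 0" --pt "0.6 0 0 -4 0 0 0" --pt "0.6 0.3 -1.3 -2 0 0 0" --pt "0.6 0.8 -3.5 0 0 0 0" --pt "0.6 0.9 -4 0 0 0 0" --pt "0.6 0.9 -4 0 0 0 0" --pt "0.6 0.9 -4 0 0 0 0" --pt "0.6 0.9 -4 0 0 0 0" --pt "0.6 0.9 -4 0 0 0 0" --pt "0.6 0.8 -3.5 2 0 0 0"

```text
clock: 30.5
position: [465.4, -318.9, 215.2]
ee_rot: [-0.0, 1.0, -0.002, 0.003]
contact_force: [0.4, 0.1, 0.7]
gripper_width: 51.2
```

Emit:
servo_tool --pt "0.6 0.3 -2 3 0 0 0" --pt "0.6 0 0 3 0 0 0" --pt "0.6 0 0 2 0 0 0" --pt "0.6 0 0 1 0 0 0" --pt "0.6 0 0 0 0 0 0" --pt "0.6 0 0 0 0 0 0"

```text
clock: 31.1
position: [462.2, -336.4, 122.9]
ee_rot: [-0.001, 1.0, -0.001, 0.001]
contact_force: [0.4, 0.8, 0.7]
gripper_width: 51.5
```

Run:
```python
from h import *
snap("wrist","w7",scale=1.25)
plan(461.5,-336,17,90)
print(proj("w7",(461.5,-336,18),True)*1.25)
```

```text
pos [ 462.4 -336.4  123.3] jaw 90.1 tilt 0.17 j6 -1.22 F [ 0.4  0.2 -0.1] w 51.1 t 31.15
shift cm [ 0.12  0.06 10.63] turn z 0.07615031009025586
[399.625 259.625]
```

View pics/w7.png

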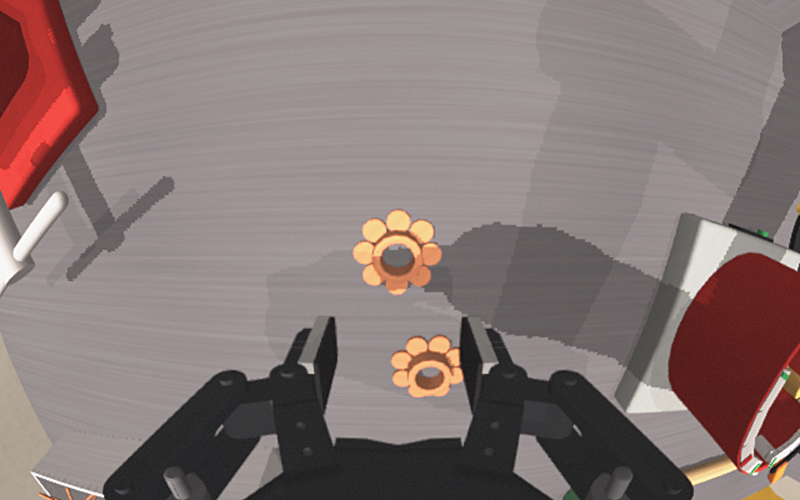

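Hub is at (397.5,259), matching the prediction within 2 mm. The last rosette is at (430,376).

Emit:
servo_tool --pt "0.6 0.1 -0.06 2 0 0 0" --pt "0.6 0 0 3 0 0 0" --pt "0.6 0 0 2.5 0 0 0" --pt "0.6 0 0 1.8 0 0 0" --pt "0.6 0 0 0.9 0 0 0" --pt "0.6 0 0 0.4 0 0 0" --pt "0.6 0 0 0 0 0 0" --pt "0 0 0 0 0 0 0" --pt "0 0 0 0 0 0 0" --pt "0 0 0 0 0 0 0" --pt "0 0 0 0 0 0 0" --pt "0 0 0 0 0 0 0"

```text
clock: 32.35
position: [461.3, -337.2, 17.2]
ee_rot: [-0.001, 1.0, -0.001, 0.001]
contact_force: [-1.0, 0.4, 6.4]
gripper_width: 30.6
```

Emit:
servo_tool --pt "0.6 0 0 0 0 0 0" --pt "0.6 0 0 0 0 0 0" --pt "0.6 0 0 0 0 0 0" --pt "0.6 0 0 0 0 0 -8" --pt "0.6 0 0 0 0 0 -8" --pt "0.6 0 0 0 0 0 -8" --pt "0.6 0 0 0 0 0 -8" --pt "0.6 0 0 0 0 0 -8" --pt "0.6 0 0 0 0 0 -8" --pt "0.6 0 0 0 0 0 -8" --pt "0.6 0 0 0 0 0 -8" --pt "0.6 0 0 0 0 0 -8"

```text
clock: 33.55
position: [460.1, -336.7, 15.3]
ee_rot: [-0.59, 0.807, 0.0, -0.0]
contact_force: [1.1, -1.3, 0.3]
gripper_width: 51.0
```

Emit:
servo_tool --pt "0.6 0 0 0 0 0 -8" --pt "0.6 0 0 0 0 0 -8" --pt "0.6 0 0 0 0 0 -2" --pt "0.6 0 0 0 0 0 0" --pt "0 0 0 0 0 0 0" --pt "0 0 0 0 0 0 0" --pt "0 0 0 0 0 0 0" --pt "0 0 0 0 0 0 0" --pt "0 0 0 0 0 0 0" --pt "0 0 0 0 0 0 0" --pt "0 0 0 0 0 0 0"

```text
clock: 34.65
position: [460.6, -336.9, 15.9]
ee_rot: [0.707, -0.707, 0.0, -0.0]
contact_force: [-0.3, 0.9, 3.1]
gripper_width: 30.8
```

Run:
```python
from h import *
plan(528,-33.5,200,180)
print("b",at("w7",430/1.25,374/1.25,18,True))
```

```text
pos [ 460.6 -336.9   15.9] jaw -180.0 tilt 0.03 j6 0.35 F [-0.3  0.9  3.1] w 30.8 t 34.65
shift cm [-30.33  -6.77 -18.42] turn z 0.03424733958291881
b [ 551.2 -313.1   18. ]
```

Emit:
servo_tool --pt "0 0 0 -1 0 0 0" --pt "0 0 0 -3 0 0 0" --pt "0 0 0 -4 0 0 0" --pt "0 0 0 -4 0 0 0" --pt "0 0 0 -4 0 0 0" --pt "0 -1.3 -0.3 -2.4 0 0 0" --pt "0 -3.6 -0.8 0 0 0 0" --pt "0 -4 -0.9 0 0 0 0" --pt "0 -4 -0.9 0 0 0 0" --pt "0 -4 -0.9 0 0 0 0" --pt "0 -4 -0.9 0 0 0 0" --pt "0 -4 -0.9 0 0 0 0"

```text
clock: 35.85
position: [515.8, -86.1, 199.9]
ee_rot: [0.707, -0.707, -0.0, 0.0]
contact_force: [0.2, -0.6, -1.0]
gripper_width: 30.4
```

Emit:
servo_tool --pt "0 -3.3 -0.7 0 0 0 0" --pt "0 -1.5 -0.3 0 0 0 0" --pt "0 -0.6 -0.15 0 0 0 0" --pt "0 0 0 0 0 0 0" --pt "0 0 0 0 0 0 0" --pt "0 0 0 0 0 0 0"

```text
clock: 36.45
position: [527.3, -34.9, 199.6]
ee_rot: [-0.707, 0.708, 0.0, -0.0]
contact_force: [0.4, 0.2, -0.8]
gripper_width: 30.8
```

Run:
```python
from h import *
plan(528,-33.5,155,180)
```

```text
pos [527.3 -34.9 199.6] jaw 179.9 tilt 0.03 j6 -0.24 F [ 0.4  0.2 -0.8] w 30.8 t 36.45
shift cm [-0.14 -0.07  4.46] turn z -0.06979536089528438
```

Emit:
servo_tool --pt "0 -0.12 -0.05 1 0 0 0" --pt "0 0 0 2 0 0 0" --pt "0 0 0 1.5 0 0 0" --pt "0 0 0 0.5 0 0 0" --pt "0 0 0 0.4 0 0 0" --pt "0 0 0 0.4 0 0 0" --pt "0 0 0 0.4 0 0 0" --pt "0 0 0 0.4 0 0 0" --pt "0 0 0 0.4 0 0 0"

```text
clock: 37.35
position: [528.4, -32.5, 129.7]
ee_rot: [0.707, -0.707, 0.0, -0.0]
contact_force: [0.3, 0.8, -0.1]
gripper_width: 30.7
```

Emit:
servo_tool --pt "0 0.05 0 0.8 0 0 0" --pt "0 0 0 1 0 0 0" --pt "0 0 0 1 0 0 0" --pt "0 0 0 0.6 0 0 0" --pt "0 0 0 0.2 0 0 0" --pt "0 0 0 0 0 0 0" --pt "0.6 0 0 0 0 0 0" --pt "0.6 0 0 0 0 0 0" --pt "0.6 0 0 0 0 0 0" --pt "0.6 0 0 0 0 0 0" --pt "0.6 0 0 0 0 0 0"

```text
clock: 38.45
position: [528.3, -33.0, 93.9]
ee_rot: [0.707, -0.707, 0.0, -0.0]
contact_force: [0.6, -0.2, -0.8]
gripper_width: 51.2
```

Emit:
servo_tool --pt "0.6 0 0 -1 0 0 0" --pt "0.6 0 0 -3 0 0 0" --pt "0.6 0 0 -4 0 0 0" --pt "0.6 0 0 -4 0 0 0" --pt "0.6 1.3 -0.1 -2 0 0 0" --pt "0.6 3.3 -0.3 0 0 0 0" --pt "0.6 4 -0.3 0 0 0 0" --pt "0.6 4 -0.4 0 0 0 0" --pt "0.6 4 -0.4 0 0 0 0" --pt "0.6 4 -0.4 0 0 0 0" --pt "0.6 4 -0.3 1 0 0 0" --pt "0.6 2.4 -0.2 3 0 0 0"

```text
clock: 39.65
position: [554.2, -306.6, 197.3]
ee_rot: [-0.707, 0.707, -0.004, 0.002]
contact_force: [0.8, 0.2, -0.8]
gripper_width: 50.9
```

Emit:
servo_tool --pt "0.6 1 0 3 0 0 0" --pt "0.6 0 0 3 0 0 0" --pt "0.6 0 0 2 0 0 0" --pt "0.6 0 0 1 0 0 0" --pt "0.6 0 0 0 0 0 0" --pt "0.6 0 0 0 0 0 0"

```text
clock: 40.25
position: [553.2, -313.3, 105.0]
ee_rot: [0.708, -0.707, 0.001, -0.0]
contact_force: [0.6, -0.3, 0.6]
gripper_width: 51.5
```

Run:
```python
from h import *
snap("wrist","w8",scale=1.25)
plan(552,-312.7,17,180)
print(proj("w8",(552,-312.7,18),True)*1.25)
```

```text
pos [ 553.4 -313.3  105.5] jaw -179.9 tilt 0.18 j6 0.26 F [-0.   0.3 -1. ] w 51.1 t 40.3
shift cm [-0.07  0.16  8.84] turn z 0.06776136531686916
[399. 272.]
```

View pics/w8.png

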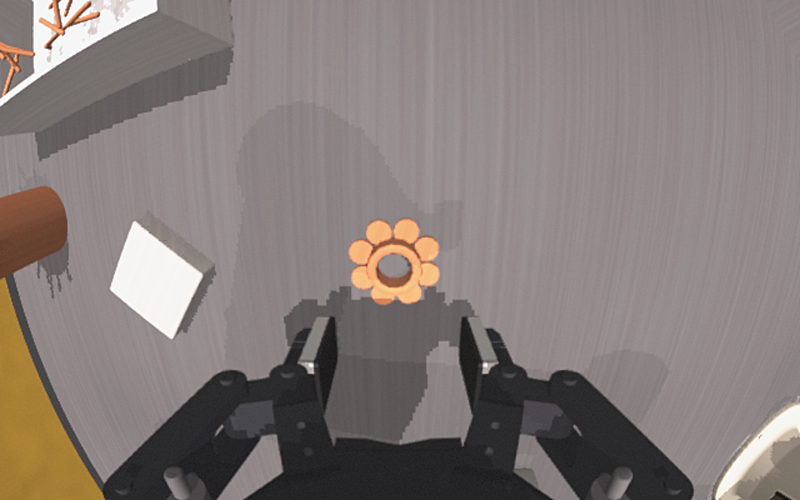

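Last rosette's hub is at (394,267), so about (555,-315.5). Correcting and grasping.

Emit:
servo_tool --pt "0.6 0.22 -0.16 2 0 0 0" --pt "0.6 0 0 2.5 0 0 0" --pt "0.6 0 0 2 0 0 0" --pt "0.6 0 0 1.3 0 0 0" --pt "0.6 0 0 0.7 0 0 0" --pt "0.6 0 0 0.3 0 0 0" --pt "0.6 0 0 0 0 0 0" --pt "0 0 0 0 0 0 0" --pt "0 0 0 0 0 0 0" --pt "0 0 0 0 0 0 0" --pt "0 0 0 0 0 0 0" --pt "0 0 0 0 0 0 0"

```text
clock: 41.5
position: [554.8, -315.5, 17.2]
ee_rot: [0.707, -0.707, 0.001, -0.0]
contact_force: [-0.4, 1.0, 6.8]
gripper_width: 31.8
```

Emit:
servo_tool --pt "0.6 0 0 0 0 0 0" --pt "0.6 0 0 0 0 0 0" --pt "0.6 0 0 0 0 0 0" --pt "0.6 0 0 0 0 0 8" --pt "0.6 0 0 0 0 0 8" --pt "0.6 0 0 0 0 0 8" --pt "0.6 0 0 0 0 0 8" --pt "0.6 0 0 0 0 0 8" --pt "0.6 0 0 0 0 0 8" --pt "0.6 0 0 0 0 0 8" --pt "0.6 0 0 0 0 0 8" --pt "0.6 0 0 0 0 0 8"

```text
clock: 42.7
position: [553.7, -315.2, 15.3]
ee_rot: [-0.154, 0.988, 0.0, -0.0]
contact_force: [-0.4, 0.4, -0.2]
gripper_width: 51.0
```

Emit:
servo_tool --pt "0.6 0 0 0 0 0 8" --pt "0.6 0 0 0 0 0 8" --pt "0.6 0 0 0 0 0 2" --pt "0.6 0 0 0 0 0 0" --pt "0 0 0 0 0 0 0" --pt "0 0 0 0 0 0 0" --pt "0 0 0 0 0 0 0" --pt "0 0 0 0 0 0 0" --pt "0 0 0 0 0 0 0" --pt "0 0 0 0 0 0 0" --pt "0 0 0 0 0 0 0"

```text
clock: 43.8
position: [554.0, -315.3, 15.9]
ee_rot: [-0.0, 1.0, -0.0, 0.0]
contact_force: [-1.2, 0.1, 3.9]
gripper_width: 31.5
```

Run:
```python
from h import *
plan(528,-33.5,200,90)
```

```text
pos [ 554.  -315.3   15.9] jaw 90.0 tilt 0.01 j6 -1.31 F [-1.2  0.1  3.9] w 31.5 t 43.8
shift cm [  2.58  28.18 -18.41] turn z 0.04011684098439616
```

Emit:
servo_tool --pt "0 0 0 -1 0 0 0" --pt "0 0 0 -3 0 0 0" --pt "0 0 0 -4 0 0 0" --pt "0 0 0 -4 0 0 0" --pt "0 0 0 -4 0 0 0" --pt "0 0.1 1.2 -2.4 0 0 0" --pt "0 0.3 3 0 0 0 0" --pt "0 0.4 4 0 0 0 0" --pt "0 0.4 4 0 0 0 0" --pt "0 0.4 4 0 0 0 0" --pt "0 0.4 4 0 0 0 0" --pt "0 0.3 4 0 0 0 0"

```text
clock: 45.0
position: [530.1, -71.7, 199.7]
ee_rot: [-0.0, 1.0, 0.0, -0.0]
contact_force: [0.4, 0.7, -0.2]
gripper_width: 31.5
```

Emit:
servo_tool --pt "0 0.2 2.7 0 0 0 0" --pt "0 0 1 0 0 0 0" --pt "0 0 0.3 0 0 0 0" --pt "0 0 0 0 0 0 0" --pt "0 0 0 0 0 0 0" --pt "0 0 0 0 0 0 0"

```text
clock: 45.6
position: [528.8, -34.2, 199.5]
ee_rot: [0.001, 1.0, -0.0, -0.0]
contact_force: [0.3, -0.7, -0.3]
gripper_width: 31.5
```

Run:
```python
from h import *
plan(528,-33.5,155,90)
```

```text
pos [528.8 -34.2 199.5] jaw 89.9 tilt 0.02 j6 -1.81 F [ 0.3 -0.7 -0.3] w 31.5 t 45.6
shift cm [0.08 0.08 4.45] turn z -0.06515122886189317
```

Emit:
servo_tool --pt "0 0.1 0.06 1 0 0 0" --pt "0 0 0 2 0 0 0" --pt "0 0 0 1.5 0 0 0" --pt "0 0 0 0.5 0 0 0" --pt "0 0 0 0.4 0 0 0" --pt "0 0 0 0.4 0 0 0" --pt "0 0 0 0.4 0 0 0" --pt "0 0 0 0.4 0 0 0" --pt "0 0 0 0.4 0 0 0"

```text
clock: 46.5
position: [528.0, -32.6, 129.7]
ee_rot: [-0.0, 1.0, 0.0, 0.0]
contact_force: [-0.2, -0.5, -1.8]
gripper_width: 31.7
```

Emit:
servo_tool --pt "0 0 -0.06 0.6 0 0 0" --pt "0 0 0 0.6 0 0 0" --pt "0 0 0 0.5 0 0 0" --pt "0 0 0 0.2 0 0 0" --pt "0 0 0 0 0 0 0" --pt "0.6 0 0 0 0 0 0" --pt "0.6 0 0 0 0 0 0" --pt "0.6 0 0 0 0 0 0" --pt "0.6 0 0 0 0 0 0"

```text
clock: 47.4
position: [528.0, -33.2, 111.0]
ee_rot: [-0.0, 1.0, 0.0, 0.0]
contact_force: [0.5, -0.2, 0.3]
gripper_width: 51.6
```

Emit:
servo_tool --pt "0.6 0 0 -1 0 0 0" --pt "0.6 0 0 -3 0 0 0" --pt "0.6 0 0 -4 0 0 0" --pt "0.6 0 0 -5 0 0 0" --pt "0.6 0 0 -5 0 0 0" --pt "0.6 0 0 -3 0 0 0" --pt "0.6 0 0 0 0 0 4" --pt "0.6 0 0 0 0 0 4.7" --pt "0.6 0 0 0 0 0 0" --pt "0.6 0 0 0 0 0 0"

```text
clock: 48.4
position: [527.6, -33.3, 321.1]
ee_rot: [0.075, 0.997, 0.0, 0.0]
contact_force: [-0.0, -0.7, -0.2]
gripper_width: 51.2
```

Run:
```python
from h import *
snap("wrist","w9",scale=1.25)
snap("top","t9"); snap("scene","s9")
plan(448,139.5,200,81.3)
for z in (108,112,130): print(proj("w9",(528,-33.5,z),True)*1.25)
```

```text
pos [527.7 -33.3 320.6] jaw 81.4 tilt 0.02 j6 -1.97 F [-0.6  0.6  0.9] w 51.0 t 48.55
shift cm [10.47 15.89 12.06] turn z 0.08049597725272406
[398.375 223.125]
[398.375 224.125]
[398.5   228.875]
```

View pics/w9.png

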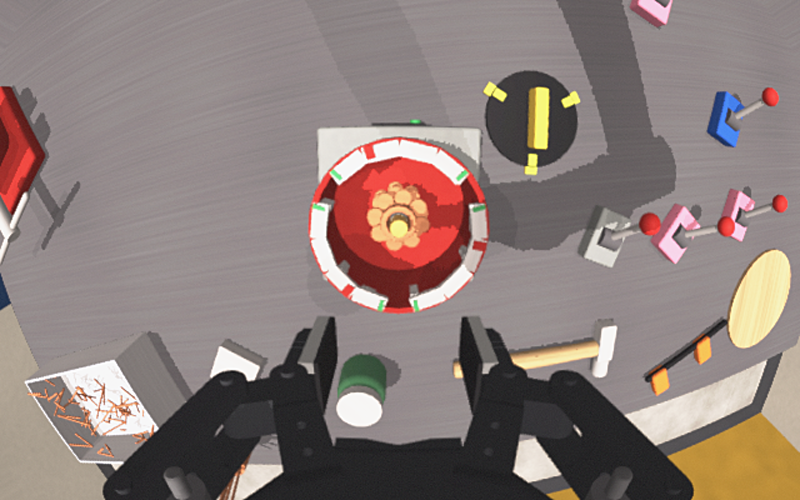

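The stack of rosettes sits concentric on the spindle at (398,224) with none left on the bench. The lid lies flat, bar up, at (532,118). Fetching the lid.

Emit:
servo_tool --pt "0.6 1 1.5 0 0 0 0" --pt "0.6 2 3 0 0 0 0" --pt "0.6 2 3 0 0 0 0" --pt "0.6 2 3 0 0 0 0" --pt "0.6 2 3 2 0 0 0" --pt "0.6 1 1.6 3 0 0 0" --pt "0.6 0.47 0.79 4 0 0 0" --pt "0.6 0 0 4 0 0 0" --pt "0.6 0 0 4 0 0 0" --pt "0.6 0 0 3 0 0 0" --pt "0.6 0 0 3 0 0 0" --pt "0.6 0 0 2 0 0 0"

```text
clock: 49.75
position: [447.4, 139.1, 68.6]
ee_rot: [0.075, 0.997, -0.001, -0.001]
contact_force: [-0.3, -0.3, -0.1]
gripper_width: 51.4
```

Emit:
servo_tool --pt "0.6 0 0 1 0 0 0" --pt "0.6 0 0 0 0 0 0" --pt "0.6 0 0 0 0 0 0" --pt "0.6 0 0 0 0 0 0"

```text
clock: 50.15
position: [449.1, 140.2, 61.8]
ee_rot: [0.075, 0.997, 0.001, 0.001]
contact_force: [-0.2, 0.0, 1.0]
gripper_width: 51.0
```

Run:
```python
from h import *
plan(448,139.5,24,81.3)
```

```text
pos [449.1 140.2  61.8] jaw 81.4 tilt 0.15 j6 -2.37 F [-0.2  0.   1. ] w 51.0 t 50.15
shift cm [ 0.1  -0.09  3.78] turn z 0.05188184042896182
```

Emit:
servo_tool --pt "0.6 0.1 -0.09 1 0 0 0" --pt "0.6 0 0 1.2 0 0 0" --pt "0.6 0 0 0.9 0 0 0" --pt "0.6 0 0 0.6 0 0 0" --pt "0.6 0 0 0 0 0 0" --pt "0 0 0 0 0 0 0" --pt "0 0 0 0 0 0 0" --pt "0 0 0 0 0 0 0" --pt "0 0 0 0 0 0 0" --pt "0 0 0 0 0 0 0" --pt "0 0 0 0 0 0 0" --pt "0 0 0 0 0 0 0"

```text
clock: 51.35
position: [447.5, 139.2, 24.2]
ee_rot: [0.075, 0.997, 0.0, 0.0]
contact_force: [-1.0, 0.7, 5.6]
gripper_width: 15.1
```

Emit:
servo_tool --pt "0 0 0 -1 0 0 0" --pt "0 0 0 -2 0 0 0" --pt "0 0 0 -3 0 0 0" --pt "0 0 0 -4 0 0 0" --pt "0 0 0 -4 0 0 0" --pt "0 0 0 -4 0 0 0" --pt "0 0 0 -2.5 0 0 0" --pt "0 0 0 -0.5 0 0 0" --pt "0 0 0 0 0 0 0"

```text
clock: 52.25
position: [446.4, 138.7, 233.3]
ee_rot: [0.076, 0.997, 0.0, -0.0]
contact_force: [0.0, 0.1, -3.4]
gripper_width: 14.7
```

Run:
```python
from h import *
plan(528.5,-33.7,235,81.3)
print(read_state()["wrist_torque"])
```

```text
pos [446.4 138.7 233.3] jaw 81.3 tilt 0.06 j6 -2.37 F [ 0.   0.1 -3.4] w 14.7 t 52.25
shift cm [-10.72 -15.79  -0.19] turn z -0.001447495955943623
[ 0.03118331  0.05025959 -0.01655173]
```

Emit:
servo_tool --pt "0 -1 -1.5 0 0 0 0" --pt "0 -1.6 -2.4 0 0 0 0" --pt "0 -1.8 -2.6 0 0 0 0" --pt "0 -1.8 -2.6 0 0 0 0" --pt "0 -1.8 -2.6 0 0 0 0" --pt "0 -1.5 -2.2 0 0 0 0" --pt "0 -0.9 -1.4 0 0 0 0" --pt "0 -0.32 -0.49 0 0 0 0" --pt "0 0 0 0 0 0 0" --pt "0 0 0 0 0 0 0" --pt "0 0 0 0 0 0 0"

```text
clock: 53.35
position: [528.8, -32.7, 233.2]
ee_rot: [0.075, 0.997, -0.0, -0.001]
contact_force: [0.6, 0.2, -3.4]
gripper_width: 14.7
```

Run:
```python
from h import *
plan(528.3,-33.9,160,81.3)
```

```text
pos [528.8 -32.7 233.2] jaw 81.4 tilt 0.06 j6 -1.97 F [ 0.6  0.2 -3.4] w 14.7 t 53.35
shift cm [ 0.02 -0.13  7.32] turn z 0.08430961057666764
```

Emit:
servo_tool --pt "0 0 -0.12 1 0 0 0" --pt "0 0 0 2 0 0 0" --pt "0 0 0 2 0 0 0" --pt "0 0 0 1 0 0 0" --pt "0 0 0 0.5 0 0 0" --pt "0 0 0 0 0 0 0" --pt "0 0 0 0 0 0 0"

```text
clock: 54.05
position: [529.7, -34.5, 169.4]
ee_rot: [0.075, 0.997, 0.0, 0.001]
contact_force: [0.6, -0.5, -2.8]
gripper_width: 15.0
```

Run:
```python
from h import *
plan(528.3,-33.9,141.5,81.3)
```

```text
pos [529.7 -34.5 169.4] jaw 81.4 tilt 0.09 j6 -1.96 F [ 0.6 -0.5 -2.8] w 15.0 t 54.05
shift cm [0.15 0.03 2.79] turn z 0.05242512696966628
```

Emit:
servo_tool --pt "0 0.12 0.05 0.4 0 0 0" --pt "0 0 0 0.4 0 0 0" --pt "0 0 0 0.4 0 0 0" --pt "0 0 0 0.3 0 0 0" --pt "0 0 0 0 0 0 0"

```text
clock: 54.55
position: [527.9, -33.9, 154.0]
ee_rot: [0.075, 0.997, -0.0, -0.0]
contact_force: [-1.7, 1.9, 3.7]
gripper_width: 15.0
```

Emit:
servo_tool --pt "0 0 0 0.3 0 0 0" --pt "0 0 0 0.3 0 0 0" --pt "0 0 0 0.3 0 0 0" --pt "0 0 0 0.3 0 0 0" --pt "0 0 0 0.1 0 0 0" --pt "0 0 0 0 0 0 0"

```text
clock: 55.15
position: [528.1, -34.0, 141.7]
ee_rot: [0.075, 0.997, -0.0, 0.0]
contact_force: [-4.2, 1.5, 8.8]
gripper_width: 14.9
```

Run:
```python
from h import *
plan(528.3,-33.9,141.2,81.3)
print(read_state()["wrist_torque"])
```

```text
pos [528.1 -34.  141.7] jaw 81.4 tilt 0.04 j6 -1.96 F [-4.2  1.5  8.8] w 14.9 t 55.15
shift cm [-0.01  0.01  0.05] turn z 0.062057533172307444
[ 0.36377673  1.32070377 -0.0513033 ]
```

Emit:
servo_tool --pt "0 0.05 0 0.05 0 0 0" --pt "0 0 0 0 0 0 4" --pt "0 0 0 0 0 0 5" --pt "0 0 0 0 0 0 5" --pt "0 0 0 0 0 0 5" --pt "0 0 0 0 0 0 5" --pt "0 0 0 0 0 0 5" --pt "0 0 0 0 0 0 5" --pt "0 0 0 0 0 0 4" --pt "0 0 0 0 0 0 2" --pt "0 0 0 0 0 0 0" --pt "0 0 0 0 0 0 0"

```text
clock: 56.35
position: [530.0, -33.9, 142.4]
ee_rot: [0.411, 0.911, 0.001, 0.003]
contact_force: [-1.2, -0.2, 7.9]
gripper_width: 15.0
```

Run:
```python
from h import *
plan(528.3,-33.9,141.2,41.3)
print(read_state()["wrist_torque"])
```

```text
pos [530.  -33.9 142.4] jaw 41.4 tilt 0.36 j6 -2.66 F [-1.2 -0.2  7.9] w 15.0 t 56.35
shift cm [ 0.11 -0.12  0.12] turn z 0.10403898770951514
[-0.12187554  0.20910666  0.0160106 ]
```

Emit:
servo_tool --pt "0 0 0 -0.2 0 0 0" --pt "0 0 0 -0.2 0 0 0" --pt "0 0 0 -0.2 0 0 0" --pt "0 0 0 -0.15 0 0 0" --pt "0 0 0 0 0 0 0" --pt "0 0 0 0 0 0 0"

```text
clock: 56.95
position: [530.0, -34.0, 149.4]
ee_rot: [0.412, 0.911, 0.001, 0.003]
contact_force: [0.1, -0.5, 5.3]
gripper_width: 14.8
```

Run:
```python
from h import *
plan(528.3,-33.9,141.2,41.3)
print(read_state()["wrist_torque"])
```

```text
pos [530.  -34.  149.4] jaw 41.4 tilt 0.36 j6 -2.66 F [ 0.1 -0.5  5.3] w 14.8 t 56.95
shift cm [ 0.12 -0.12  0.82] turn z 0.09086625384880165
[-0.30266195 -0.12052224 -0.04052559]
```

Emit:
servo_tool --pt "0.6 0 0 0 0 0 0" --pt "0.6 0 0 0 0 0 0" --pt "0.6 0 0 0 0 0 0" --pt "0.6 0 0 0 0 0 0" --pt "0.6 0 0 -1 0 0 0" --pt "0.6 0 0 -3 0 0 0" --pt "0.6 0 0 -4 0 0 0" --pt "0.6 0 0 -4 0 0 0" --pt "0.6 0 0 -4 0 0 0" --pt "0.6 0 0 -1 0 0 0" --pt "0.6 0 0 0 0 0 0" --pt "0.6 0 0 0 0 0 0"

```text
clock: 58.15
position: [526.8, -33.7, 316.6]
ee_rot: [0.412, 0.911, -0.0, -0.001]
contact_force: [0.6, -0.8, -0.9]
gripper_width: 51.3
```

Run:
```python
from h import *
snap("wrist","w10",crop=(250,100,420,260),scale=3.7)
plan(540,260,320,41.3)
```

```text
pos [526.6 -33.8 315.9] jaw 41.3 tilt 0.19 j6 -2.66 F [-0.1  0.6 -0.3] w 51.0 t 58.2
shift cm [21.18 20.4  -0.41] turn z 0.02223456158442616
```

View pics/w10.png

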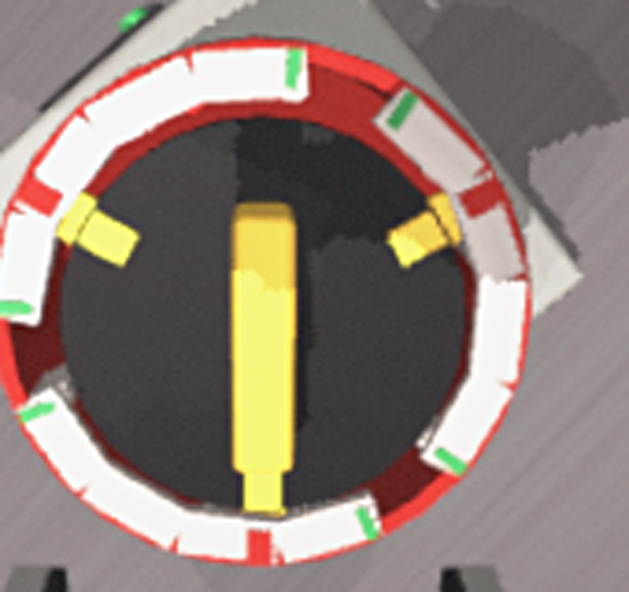

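Lid's three yellow marks line up with the red notch lines at crop (40,195), (480,195), (260,545), as at the start: locked. Next, the grey lever.

Emit:
servo_tool --pt "0 0 0 0 0 0 -7" --pt "0 0 0 0 0 0 -7" --pt "0 0 0 0 0 0 -7" --pt "0 0.8 1.6 0 0 0 0" --pt "0 1.6 3.2 0 0 0 0" --pt "0 1.8 3.7 0 0 0 0" --pt "0 1.8 3.7 0 0 0 0" --pt "0 1.8 3.7 0 0 0 0" --pt "0 1.8 3.7 0 0 0 0" --pt "0 1.6 3.2 0 0 0 0" --pt "0 1 2 0 0 0 0" --pt "0 0.6 1.2 0 0 0 0"

```text
clock: 59.4
position: [534.2, 257.5, 315.1]
ee_rot: [0.238, 0.971, -0.002, -0.001]
contact_force: [-0.1, -0.5, 0.7]
gripper_width: 0.2
```

Emit:
servo_tool --pt "0 0 0 0 0 0 0" --pt "0 0 0 0 0 0 0" --pt "0 0 0 0 0 0 0"

```text
clock: 59.7
position: [534.8, 254.7, 317.5]
ee_rot: [0.24, 0.971, -0.0, -0.0]
contact_force: [0.0, 0.6, -0.3]
gripper_width: 0.1
```

Run:
```python
from h import *
snap("wrist","w11",scale=1.25)
plan(534,256,86,62.5)
for P in [(601,221,25),(565.5,241.5,92),(534,256,75)]: print(proj("w11",P,True)*1.25)
```

```text
pos [534.9 254.7 317.7] jaw 62.3 tilt 0.01 j6 -2.77 F [-0.5 -0.4  0.8] w 0.0 t 59.75
shift cm [ 0.14  0.08 23.17] turn z -0.24742376782700148
[399.375 269.125]
[401.375 253.   ]
[399.5   214.375]
```

View pics/w11.png

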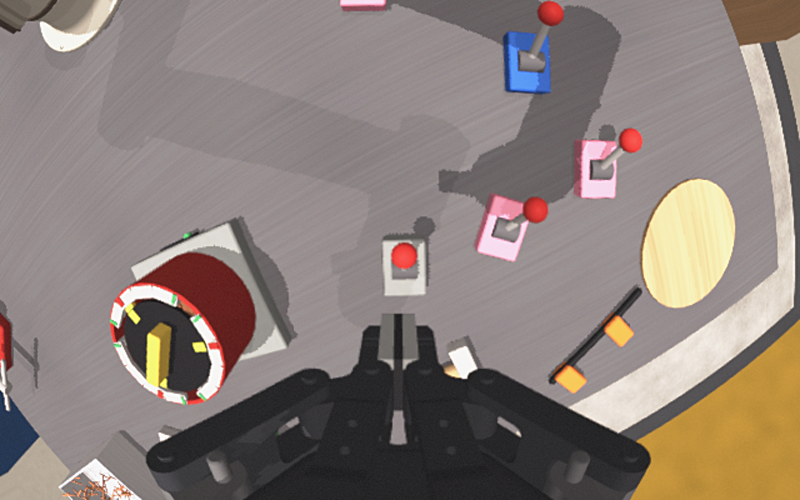

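Wrist view: the grey box (405,265) and its ball (404,257) sit directly along the tool's -x direction. Descending behind the ball, then pushing.

Emit:
servo_tool --pt "0 0.5 0.3 1 0 0 0" --pt "0 0 0 3 0 0 0" --pt "0 0 0 4 0 0 0" --pt "0 0 0 4 0 0 0" --pt "0 0 0 4 0 0 0" --pt "0 0 0 3.5 0 0 0" --pt "0 0 0 2.5 0 0 0" --pt "0 0 0 1.2 0 0 0" --pt "0 0 0 0 0 0 0" --pt "0 0 0 0 0 0 0"

```text
clock: 60.75
position: [532.5, 261.2, 86.7]
ee_rot: [0.239, 0.971, 0.001, 0.001]
contact_force: [-0.2, 1.1, 0.6]
gripper_width: 0.1
```

Emit:
servo_tool --pt "0 -1 0 0 0 0 0" --pt "0 -1 0 0 0 0 0" --pt "0 -1 0 0 0 0 0" --pt "0 -1 0 0 0 0 0" --pt "0 -1 0 0 0 0 0" --pt "0 -1 0 0 0 0 0" --pt "0 -1 0 0 0 0 0" --pt "0 -0.7 0 0 0 0 0" --pt "0 0 0 0 0 0 0"

```text
clock: 61.65
position: [600.9, 224.4, 85.2]
ee_rot: [0.24, 0.971, -0.0, 0.0]
contact_force: [-1.2, -0.1, -0.3]
gripper_width: -0.0
```

Run:
```python
from h import *
plan(601,221,86)
snap("wrist","w12")
```

```text
pos [600.9 224.4  85.2] jaw 62.3 tilt 0.02 j6 -2.66 F [-1.2 -0.1 -0.3] w -0.0 t 61.65
shift cm [-0.17 -0.29 -0.07] turn z None
```

Emit:
servo_tool --pt "0 -0.5 0 0 0 0 0" --pt "0 -0.5 0 0 0 0 0" --pt "0 -0.3 0 0 0 0 0" --pt "0 0 0 0 0 0 0" --pt "0 0 0 0 0 0 0"

```text
clock: 62.2
position: [611.8, 219.1, 85.8]
ee_rot: [0.239, 0.971, 0.0, 0.0]
contact_force: [0.4, -0.7, 0.2]
gripper_width: 0.2
```

Emit:
servo_tool --pt "0 -0.3 0 0 0 0 0" --pt "0 -0.3 0 0 0 0 0" --pt "0 0 0 0 0 0 0" --pt "0 0 0 0 0 0 0"

```text
clock: 62.6
position: [614.9, 217.2, 85.5]
ee_rot: [0.239, 0.971, -0.0, -0.002]
contact_force: [-7.6, 3.6, 3.0]
gripper_width: 0.0
```

Run:
```python
from h import *
snap("wrist","w13",crop=(200,100,440,280),scale=3)
plan(601,221,86)
```

```text
pos [614.9 217.3  85.5] jaw 62.3 tilt 0.21 j6 -2.64 F [-6.8  5.   2.1] w 0.2 t 62.65
shift cm [ 1.41 -0.31 -0.04] turn z None
```

View pics/w13.png

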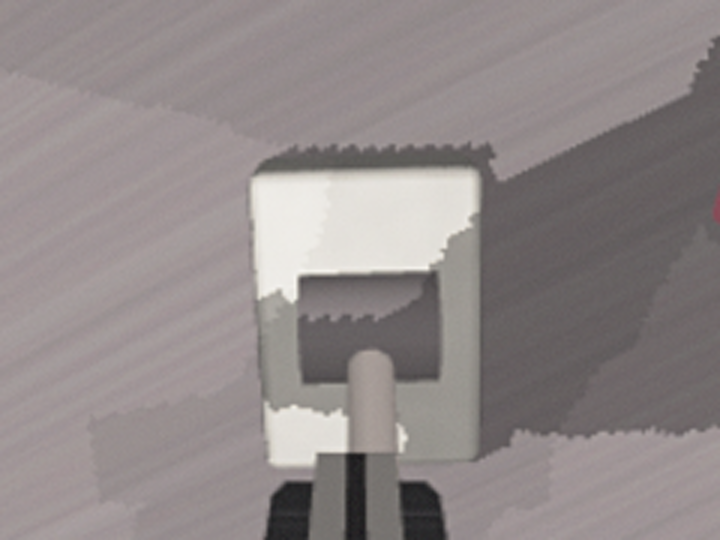

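The lever now leans over the box's +x side, and the force rose to 8 N at its end stop. Backing off; I've used all 16 pictures, so the last check will be numeric.

Emit:
servo_tool --pt "0 0.5 0 0 0 0 0" --pt "0 1.5 0 0 0 0 0" --pt "0 2 0 0 0 0 0" --pt "0 1 0 -1 0 0 0" --pt "0 0 0 -3 0 0 0" --pt "0 0 0 -4 0 0 0" --pt "0 0 0 -4 0 0 0" --pt "0 0 0 -4 0 0 0" --pt "0 0 0 -4 0 0 0" --pt "0 0 0 -2 0 0 0" --pt "0 0 0 0 0 0 0" --pt "0 0 0 0 0 0 0"

```text
clock: 63.85
position: [572.1, 239.5, 306.2]
ee_rot: [0.239, 0.971, 0.001, 0.0]
contact_force: [0.1, 0.6, -0.9]
gripper_width: -0.1
```

Emit:
servo_tool --pt "0 4 0 0 0 0 0" --pt "0 4 0 0 0 0 0" --pt "0 4 0 0 0 0 0" --pt "0 4 0 0 0 0 0" --pt "0 2 0 0 0 0 0" --pt "0 0 0 0 0 0 0"

```text
clock: 64.45
position: [410.8, 323.5, 304.6]
ee_rot: [0.237, 0.971, -0.001, -0.001]
contact_force: [-0.0, 0.0, -0.1]
gripper_width: 0.0
```

Run:
```python
from h import *
plan(601,221,86)
snap("top","t14");snap("scene","s14")
ax=np.array([.885,-.465,0])
for n0,n1 in(("top0","t14"),("scene0","s14")):
    for n in(n0,n1):
        im=np.load(f"pics/{n}.npz")["image"];hsv=cv2.cvtColor(im,cv2.COLOR_RGB2HSV)
        m=(((hsv[...,0]<5)|(hsv[...,0]>174))&(hsv[...,1]>170)&(hsv[...,2]>90)).astype(np.uint8)
        k,l,st,c=cv2.connectedComponentsWithStats(m)
        # predicted ball pixel for lever angle a
        P=[proj(n,np.array([601,221,22])+80*(np.sin(a-.5)*ax+np.cos(a-.5)*np.array([0,0,1]))) for a in(0,.5,.85,1)]
        print(n,[p.tolist() for p in P],[(c[i].round(1).tolist(),int(st[i,4])) for i in range(1,k) if st[i,4]>15 and np.hypot(*(c[i]-P[1]))<60])
# lid marks top view before/after
for n in("top0","t14"):
    im=np.load(f"pics/{n}.npz")["image"];hsv=cv2.cvtColor(im,cv2.COLOR_RGB2HSV)
    m=((hsv[...,0]>22)&(hsv[...,0]<35)&(hsv[...,1]>130)&(hsv[...,2]>120)).astype(np.uint8)
    k,l,st,c=cv2.connectedComponentsWithStats(m)
    print(n,[(c[i].round(1).tolist(),int(st[i,4])) for i in range(1,k) if st[i,4]>8 and 300<c[i][0]<420])
d=cv2.absdiff(np.load("pics/top0.npz")["image"],np.load("pics/t14.npz")["image"]).max(2)
print("diff hammer/jar/block",[int((d[y0:y1,x0:x1]>60).sum()) for x0,y0,x1,y1 in[(255,95,345,130),(372,100,402,132),(432,115,468,147)]])
```

```text
pos [410.8 323.5 304.6] jaw 62.5 tilt 0.14 j6 -3.03 F [-0.   0.  -0.1] w 0.0 t 64.45
shift cm [-21.62  -0.27  21.84] turn z None
top0 [[257.2, 180.2], [263.7, 166.9], [268.9, 158.2], [271.1, 155.1]] [([204.5, 172.9], 51), ([255.0, 180.0], 44)]
t14 [[257.2, 180.2], [263.7, 166.9], [268.9, 158.2], [271.1, 155.1]] [([268.4, 154.2], 47), ([204.5, 172.9], 51)]
scene0 [[371.1, 206.7], [369.4, 214.5], [367.8, 223.4], [367.1, 227.7]] [([421.5, 201.2], 46), ([372.9, 206.1], 45)]
s14 [[371.1, 206.7], [369.4, 214.5], [367.8, 223.4], [367.1, 227.7]] [([421.5, 201.4], 49), ([370.0, 227.5], 56)]
top0 [([358.1, 193.5], 45)]
t14 [([362.9, 191.4], 98)]
diff hammer/jar/block [0, 0, 0]
```

```bash
python3 -c "
from bench import *
print(job_done())"
```

```text
the job is handed in; nothing more can be done
None
```

The job is done and handed in at about 64 s on the robot's clock. I unlocked the lid and laid it flat on the bench, threaded all four rosettes onto the spindle, locked the lid again, and threw the grey start lever.

- **Rosettes:** before the lid went back on, the wrist view showed the stack centred on the spindle and none left on the bench.
- **Lid:** it turned a full 40° clockwise while pressed. In the wrist view its three yellow marks line up with the red notch lines, as at the start.
- **Start lever:** the force rose to about 8 N at the end stop. The ball's position in both the top and scene images fits about 1.0 rad.
- **Hammer, jar and block:** the top image shows no change around any of them from the start. The tool is clear of everything, with no force on it.

The one check that settled nothing was comparing the lid's yellow marks by colour in the top view. The lighting differed between the two images, so the locked state rests on the close wrist view.

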